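# Check two milled bars in a leaning go/no-go gap gauge and sort them

## Task

First press the nozzle cap of the small fixed air can fully down and let it up again, to puff the empty gauge clear. Then check the two loose aluminium bars, sorting the first before gauging the second: without forcing it, lower the bar into the leaning gap gauge, square and centred across both cheek plates, until it either stops at the no-go step or is well past it, and hold it there for half a second. A bar that stops at the no-go step goes flat into the rectangular tray, one that passes the no-go gap goes flat into the round dish; leave the other things on the table where they are.

Things in the scene. Friction and masses are not known exactly. Their poses are not given: they have to be found in the camera images.
- gauge: fixed steel gap gauge leaning 30 deg towards the robot; mouth 88, top corner 106 mm above table. Two cheek plates 62 mm wide (y), 10 thick, at x = -35..-25 and 25..35 mm. Origin: mid-mouth between the plates, level with their tops; z out of the throat, x across both plates (away from robot, rising), y level. Bar enters along -z, length along x, held mid-length: fingers pass between plates
- throat (a point): point on the gauge's midline at the no-go step (gauge z = -27 mm). Both plates have the same throat: lead-in 32 to 20.5 mm wide from gauge z = 0 to -6 mm, go gap 20.5 mm to z = -24, slope to 15.75 mm at -27, no-go gap 15.75 mm to the bottom at -46; grey deck at -60. A right bar's underside stops at about z = -25 to -27 mm; a thin bar can reach -46, and is clearly past at -35
- nozzle (a joint): travel of the sprung cap of the air can: 0 up, 0.006 m fully down; it needs 2 N to start, 5 N at full travel, and springs back. It counts as fully pressed from 0.0042 m on
- nozzle_top (a point): centre of the flat top of the cap (grey, 26 mm across, thin spout pointing at the gauge) of the aluminium air can, 44 mm across, that is fixed upright beside and behind the gauge; about 132 mm above the table; pressed straight down
- bar_1: grey aluminium bar lying flat, 100 mm long (x), 20 high (z), shallow dark groove and dot on its top; origin: centre of its underside; 0.08 to 0.17 kg. Of bar_1 and bar_2 one has the right width (y) of 18 mm, the other is too thin, 13.5 mm; only the gauge tells which is which
- bar_2: grey aluminium bar lying flat, 100 mm long (x), 20 high (z), shallow dark groove and dot on its top; origin: centre of its underside; 0.08 to 0.17 kg. Of bar_1 and bar_2 one has the right width (y) of 18 mm, the other is too thin, 13.5 mm; only the gauge tells which is which
- good_tray: fixed rectangular steel tray for right bars, outside 144 mm (x) by 104 mm (y), walls 4 mm thick, 18 mm high; origin under its centre; the inner floor is 4 mm above the origin
- reject_dish: fixed round steel dish for rejects, 148 mm across outside at the rim, wall 4 mm, 18 mm high; origin under its centre; flat inner floor 4 mm above the origin, about 130 mm across
- setup_block: bystander: ground steel block 50 x 50 x 25 mm; origin at the centre of its underside
- loupe: bystander: black eye loupe 34 mm across, 30 mm high; origin at the centre of its underside
- ring_gauge: bystander: steel ring 38 mm across, 12 mm high, lying flat; origin at the centre of its underside
Not all that is in view belongs to the job. Leave any blue look-alike of the bar_1 alone.

How it is judged:
By the outcome, as a careful person would: the job done as asked, in the order asked, and still so for the second after the job is handed in, with the robot touching nothing.
It also fails if it takes over 72 s, if anything falls off the work surface, if the arm or the gripper's body presses on something with over 40 N, if the wrist force passes 120 N, or if a joint passes its speed limit or range.

## Robot

A 7-joint arm with a two-finger parallel gripper is mounted at the origin on a cart in front of the work surface, level with it; the furniture and walls round the work are solid. World frame = base frame: x ahead of the robot, y to its left, z up, the work surface at z = 0. Lengths are in m, angles in rad, forces in N, time in s.
With the tool pointing down it reaches from about 0.4 to 0.85 m from the base axis. Payload 10.4 kg.
Tool frame: the origin (TCP) lies on the front face of the gripper's body, between the roots of the fingers; the fingertips stand 73 mm ahead of it and the grasp point (between the pads) lies 54 mm ahead of it; x points along the fingers, y is the direction in which the jaws open and shut, and the axes are right-handed (so a half turn about x gives the same grasp; the last joint's range is limited). The gripper opens to 85 mm and grips with 20 to 120 N. Pads are 22 mm wide; open, the fingers measure 114 mm over their backs; the gripper's body (76 mm by 85 mm) begins 54 mm behind the grasp point. The pads swing forward as they close: fully open they stand 13 mm farther back than shut.
Start: joints at [1.246, 0.332, -0.065, 1.46, 0.022, 1.35, -0.088], TCP at [0.186, -0.597, 0.304] pointing down, gripper open.
Joint ranges: [-2.6, 2.6], [-0.5, 2.12], [-1.47, 1.34], [0.16, 2.42], [-1.27, 4.41], [0.06, 2.06], [-2.6, 2.6]. Speed limits (rad/s): [2.22, 2.22, 2.79, 2.79, 3.14, 3.14, 3.14].

## Interface

Orientations are given as a unit quaternion [x, y, z, w].
In Python, from workcell import manip gives the robot as it stands. The module is installed in compiled form; this text tells all that it offers.
- The arm moves only by the tool arm_command, never from a script. Its argument "moves" is a list that holds one entry, the list of rows, each a list of 5 numbers: the closure, from 0 (fully open) to 1 (shut), then the shift along the tool's x, y, z in units of 25 mm (1.0 is 25 mm), then the turn about the tool's x in degrees. A call has 1 to 12 rows; each row shifts and turns the commanded pose from where the row before left it, along the tool's axes as they then stand; what a row does not reach is not made up. A row lasts 1/12 s, in which the tool goes at most 41.7 mm and 7.16 degrees, less where a joint would pass 70% of its speed; a pose out of reach is approached as far as the arm can. A call is refused whole if a number of a shift passes 1 or a number of a turn 7.16, either way. A call with a gripper value outside its range is refused whole. The fingers move at their own pace and stop on an object; "force" is the grip in N (left out, the last holds). Time passes only in rows, so rows that do not move let the fingers close. It gives the time, the measured TCP pose, the force and the opening at its end, in the units of the state.
- manip.get_obs(): the state, without advancing time (a new reading comes with each control period).
- manip.camera(name): name is "scene" or "top" or "wrist"; returns the picture (400x640x3 uint8, red, green, blue); there is no depth.
- manip.camera_info(name): a dict with "vfov" (degrees; the focal length in pixels is half the picture's height over the tangent of half this angle, whatever the lens; pixels are square), "cx", "cy" (the principal point, pixels), "dist_coeffs" ([k1, k2, p1, p2, k3] as OpenCV has them; the pictures are not rectified), "pose" (4x4, takes a point from camera to world coordinates). Camera axes: x right, y down, z forward; pixel columns grow to the right and rows downward; lengths in m; the calibration is good to about 2 mm. A picture is of the moment at which its call begins: read the wrist's pose just before it. camera_info takes no time and is no camera call; for the wrist camera it gives the pose at the moment of the call.
- manip.hand_in(): hands the job in, once; it reports no verdict.
Trained networks look in the newest picture that a camera, given by its name, has taken for a name from the list of things; names that differ only in an ending like _2 or _b are one class to them, and where a whole thing is asked for, a point or a joint stands for the part that bears it (a point fixed in the world has none). Each returns a list of dicts, best first, with "confidence" (0 to 1); they miss things now and then, are a little off and sometimes report something else, mostly with a low value. They report only what shows in the picture. A call takes as long as a camera call. They do not tell look-alikes from the thing itself.
- manip.regions_of(query, camera): "mask" (400x640 bool, what is visible of it) and "rect" ([left, top, right, bottom] in pixels, round what is visible of it).
- manip.pinpoint(query, camera): "pixel" ([row, column] in pixels: a listed point, or the origin of a listed thing).
The state is a dict: "clock": time; "joint_pos": joint angles; "joint_velocities": joint speeds; "tau": joint torques, N m; "position": TCP position; "ee_rot": TCP orientation; "ft_force": force on the tool from outside, world axes, zero at the start; "torque": the same for the moment, N m; "grip_width": opening from 0.0 (shut) to 1.0 (fully open).
Only numpy, scipy, OpenCV 4.12 (cv2) and the standard library are available. Lean on these libraries where they do the work, as an engineer would, in place of code of your own. Each camera call takes 0.05 s, during which the arm holds its last target.

## Working session

There is one attempt and no reset: what is moved stays moved. The work goes in short steps, Python scripts to look and compute and a tool call to move; the robot and the scene stay as the last step left them, time stands still between calls to the robot, and variables do not carry over. Pictures are saved under pics/ and viewed, and the job is handed in when it is done.

Besides the shell and the picture viewer there is one more tool, called after ">>>" as name([rows], argument=value, ...), one row to a line, values as JSON. arm_command: Moves the arm, as the interface text tells. Its arguments: {"type":"object","properties":{"moves":{"type":"array","items":{"type":"array","items":{"type":"array","items":{"type":"number"}}}},"force":{"type":"number"}},"required":["moves"]}

```bash
mkdir -p pics
python3 - <<'E'
from workcell import manip
import cv2,numpy as np
o=manip.get_obs();print(o)
for n in ["scene","top","wrist"]:
    i=manip.camera_info(n);print(n,i)
    cv2.imwrite(f"pics/{n}0.png",manip.camera(n)[:,:,::-1])
E
```

```text
{'clock': 0.0, 'joint_pos': array([ 1.2463934 ,  0.33291203, -0.06469341,  1.4609138 ,  0.02160497,
        1.34989838, -0.08849273]), 'joint_velocities': array([-2.46139247e-04,  3.97543860e-04, -5.29971853e-05, -4.42268708e-04,
        1.65082649e-03,  3.08586555e-04, -4.31540085e-04]), 'tau': array([ 1.34760605e-03, -6.25447011e+01,  4.93559218e-02, -3.91606021e+01,
        1.59935810e-02,  9.95480921e-03,  3.02082327e-06]), 'position': array([ 0.18569425, -0.59650484,  0.3031039 ]), 'ee_rot': array([-0.69896852, -0.10680427,  0.69917111, -0.10580933]), 'ft_force': array([-0.33951448, -0.04228468,  0.27895909]), 'torque': array([ 0.02031786, -0.05152306,  0.00184478]), 'grip_width': 0.9976113231489949}
scene {'vfov': 42.55000268736715, 'cx': 318.3906524010638, 'cy': 201.74168733226463, 'dist_coeffs': array([-0.14948253,  0.        ,  0.        ,  0.        ,  0.        ]), 'pose': array([[-0.49909754, -0.40481836,  0.76617475, -0.74501982],
       [-0.86654024,  0.22998753, -0.44296021,  0.75498148],
       [ 0.00310779, -0.8850016 , -0.46557761,  0.86713033],
       [ 0.        ,
[... 190 characters left out ...]
       ,  0.        ]), 'pose': array([[-0.02369999, -0.98319867,  0.18099362,  0.29809858],
       [-0.99960484,  0.02604298,  0.01057934,  0.01118524],
       [-0.01511521, -0.18067137, -0.98342737,  1.32319771],
       [ 0.        ,  0.        ,  0.        ,  1.        ]])}
wrist {'vfov': 59.78337987080121, 'cx': 316.36388735127144, 'cy': 192.2031153509196, 'dist_coeffs': array([0.00114525, 0.        , 0.        , 0.        , 0.        ]), 'pose': array([[ 0.29769386, -0.91653633, -0.26709459,  0.25396191],
       [-0.95465958, -0.28634908, -0.08142044, -0.57508456],
       [-0.0018575 ,  0.27922278, -0.96022455,  0.37431441],
       [ 0.        ,  0.        ,  0.        ,  1.        ]])}
```

View pics/scene0.png

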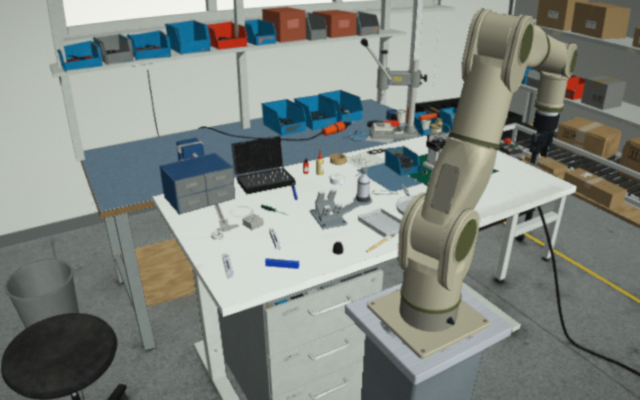

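View pics/top0.png

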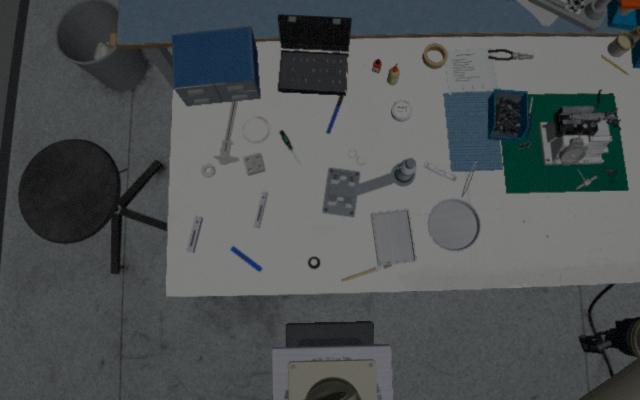

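View pics/wrist0.png

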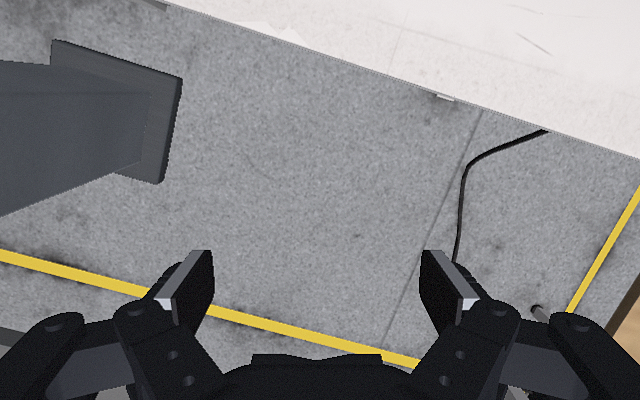

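```bash
cat > h.py <<'E'
from workcell import manip
import cv2,numpy as np
from scipy.spatial.transform import Rotation as R
def K(i):
    f=200/np.tan(np.radians(i["vfov"])/2)
    return np.array([[f,0,i["cx"]],[0,f,i["cy"]],[0,0,1.]])
def ray(i,uv):
    uv=np.atleast_2d(np.asarray(uv,float))
    p=cv2.undistortPoints(uv[:,None,:],K(i),i["dist_coeffs"])[:,0]
    d=np.c_[p,np.ones(len(p))]@i["pose"][:3,:3].T
    return i["pose"][:3,3],d/np.linalg.norm(d,axis=1)[:,None]
def onz(i,uv,z):
    o,d=ray(i,uv); return o+d*((z-o[2])/d[:,2])[:,None]
def proj(i,P):
    P=np.atleast_2d(P); T=np.linalg.inv(i["pose"])
    r,_=cv2.Rodrigues(T[:3,:3])
    return cv2.projectPoints(P.astype(float),r,T[:3,3],K(i),i["dist_coeffs"])[0][:,0]
def tri(rays):
    A=np.zeros((3,3));b=np.zeros(3)
    for o,d in rays:
        M=np.eye(3)-np.outer(d,d);A+=M;b+=M@o
    x=np.linalg.solve(A,b)
    return x,[np.linalg.norm((np.eye(3)-np.outer(d,d))@(x-o)) for o,d in rays]
E
python3 - <<'E'
from h import *
for c in ["top","scene"]:
    i=manip.camera_info(c)
    for q in ["gauge","throat","nozzle_top","bar_1","good_tray","reject_dish","setup_block","loupe","ring_gauge"]:
        for r in manip.pinpoint(q,c):
            p=r["pixel"][::-1]; print(c,q,np.round(p,1),round(r["confidence"],2),np.round(onz(i,p,0)[0],3))
print(manip.get_obs()["clock"])
im=cv2.imread("pics/top0.png")
cv2.imwrite("pics/top0a.png",cv2.resize(im[110:290,170:350],None,fx=3.3,fy=3.3,interpolation=cv2.INTER_CUBIC))
cv2.imwrite("pics/top0b.png",cv2.resize(im[130:290,310:510],None,fx=3.5,fy=3.5,interpolation=cv2.INTER_CUBIC))
E
```

```text
top gauge [341.3 193.5] 0.85 [ 0.564 -0.041  0.   ]
top throat [339.2 191.9] 0.93 [ 0.569 -0.035  0.   ]
top nozzle_top [409.1 162.6] 0.4 [ 0.648 -0.236  0.   ]
top bar_1 [193.1 232.3] 0.84 [0.465 0.375 0.   ]
top bar_1 [248.  259.6] 0.71 [0.386 0.221 0.   ]
top bar_1 [263.5 213.6] 0.47 [0.513 0.178 0.   ]
top bar_1 [207. 167.] 0.37 [0.652 0.339 0.   ]
top good_tray [393.2 241. ] 0.68 [ 0.427 -0.179  0.   ]
top reject_dish [450.3 228.7] 0.84 [ 0.457 -0.339  0.   ]
top reject_dish [409.7 162. ] 0.64 [ 0.65  -0.238  0.   ]
top setup_block [260.7 164. ] 0.89 [0.656 0.185 0.   ]
top loupe [316.  263.2] 0.47 [0.372 0.035 0.   ]
top ring_gauge [210.  171.6] 0.71 [0.638 0.33  0.   ]
scene gauge [331.8 199.2] 0.61 [ 0.675 -0.123  0.   ]
scene gauge [222.9 268.3] 0.34 [0.458 0.382 0.   ]
scene throat [327.4 200.5] 0.79 [ 0.674 -0.103  0.   ]
scene nozzle_top [362.  166.9] 0.62 [ 0.863 -0.384  0.   ]
scene bar_1 [281.7 266.8] 0.63 [0.38  0.228 0.   ]
scene bar_1 [221.9 264.5] 0.57 [0.477 0.377 0.   ]
scene bar_1 [274.  241.3] 0.49 [0.518 0.187 0.   ]
scene good_tray [383.3 228.7] 0.74 [ 0.41  -0.161  0.   ]
scene good_tray [218.4 235.9] 0.37 [0.636 0.33  0.   ]
scene reject_dish [416.7 209.5] 0.45 [ 0.458 -0.344  0.   ]
scene setup_block [251.1 223. ] 0.74 [0.661 0.204 0.   ]
scene setup_block [330.6 198.2] 0.49 [ 0.684 -0.123  0.   ]
scene loupe [337.  252.8] 0.43 [0.364 0.048 0.   ]
scene ring_gauge [217.1 233.9] 0.55 [0.65  0.329 0.   ]
1.05
```

View pics/top0a.png

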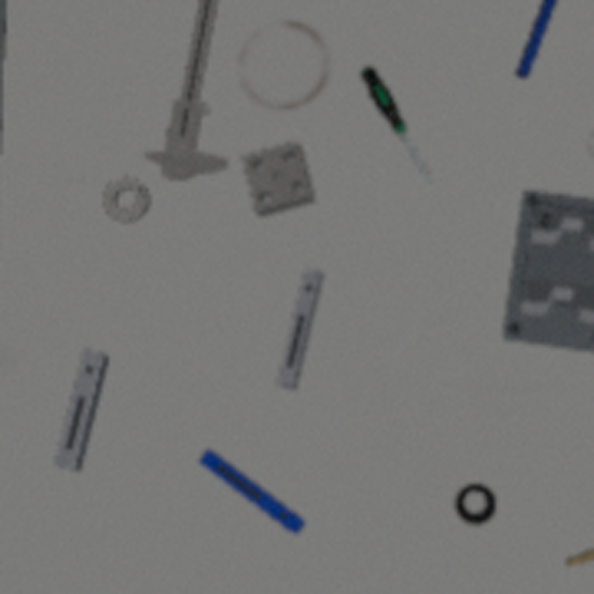

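View pics/top0b.png

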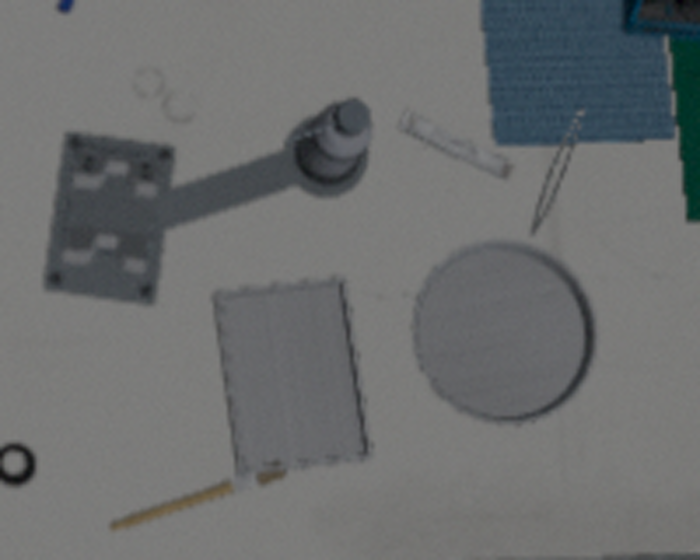

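Run:
```python
from h import *
t=manip.camera_info("top");s=manip.camera_info("scene")
def both(a,b):
    r=[ray(t,a),ray(s,b)]; x,e=tri([(o,d[0]) for o,d in r]); print(np.round(x,4),np.round(e,4))
both([409.1,162.6],[362,166.9]); both([339.2,191.9],[327.4,200.5]); both([341.3,193.5],[331.8,199.2])
both([193.1,232.3],[221.9,264.5]); both([263.5,213.6],[274,241.3]); both([393.2,241],[383.3,228.7]);both([450.3,228.7],[416.7,209.5])
print(R.from_quat(manip.get_obs()["ee_rot"]).as_matrix().round(3))
```

```text
[ 0.6138 -0.2096  0.1338] [0.0014 0.0014]
[ 0.5544 -0.0318  0.0729] [0.0007 0.0007]
[ 0.5465 -0.0399  0.0797] [0.0029 0.0029]
[0.4665 0.3768 0.0054] [0.0038 0.0038]
[ 0.5159  0.1821 -0.0011] [0.0051 0.0051]
[ 0.4301 -0.1797 -0.0159] [0.002 0.002]
[ 0.4559 -0.3397  0.0022] [0.0014 0.0014]
[[ 0.     0.297 -0.955]
 [-0.    -0.955 -0.297]
 [-1.     0.    -0.   ]]
```

>>> arm_command([
  [[1,0,-0.72,-0.95,0],[1,0,-0.72,-0.95,0],[1,0,-0.72,-0.95,0],[1,0,-0.72,-0.95,0],[1,0,-0.72,-0.95,0],[1,0,-0.72,-0.95,0],[1,0,-0.72,-0.95,0],[1,0,-0.72,-0.95,0],[1,0,-0.72,-0.95,0],[1,0,-0.72,-0.95,0],[1,-0.2,-0.72,-0.95,0],[1,-0.2,-0.72,-0.95,0]],
], force=20)

```text
clock: 2.05
position: [0.3942, -0.3044, 0.3141]
ee_rot: [-0.699, -0.106, 0.699, -0.106]
ft_force: [0.1, -0.7, -0.4]
grip_width: -0.001
```

>>> arm_command([
  [[1,-0.1,-0.71,-0.96,0],[1,-0.1,-0.71,-0.96,0],[1,-0.1,-0.71,-0.96,0],[1,-0.1,-0.71,-0.96,6],[1,-0.1,-0.6,-0.96,6],[1,-0.1,-0.5,-1,5.3],[1,0,0,0,0]],
])

```text
clock: 2.63
position: [0.5119, -0.1708, 0.3294]
ee_rot: [0.708, 0.0, -0.706, -0.001]
ft_force: [-0.8, 0.1, -0.5]
grip_width: -0.001
```

```bash
cat > look.py <<'E'
import sys
from h import *
n=sys.argv[1]; qs=sys.argv[2:]
i=manip.camera_info("wrist"); im=manip.camera("wrist"); cv2.imwrite(f"pics/{n}.png",im[:,:,::-1])
np.savez(f"pics/{n}.npz",**{k:np.array(v) for k,v in i.items()})
print(manip.get_obs()["position"].round(4),manip.get_obs()["clock"])
for q in qs:
    for r in manip.pinpoint(q,"wrist"):
        p=r["pixel"][::-1]; print(q,np.round(p,1),round(r["confidence"],2),np.round(onz(i,p,0)[0],3))
E
python3 look.py w1 nozzle_top gauge throat good_tray reject_dish
```

```text
[ 0.5103 -0.1729  0.329 ] 2.6833
nozzle_top [381.2  42.8] 0.92 [ 0.633 -0.239  0.   ]
gauge [166.2 134.1] 0.81 [0.537 0.002 0.   ]
throat [175.8 114.9] 0.56 [ 0.558 -0.011  0.   ]
good_tray [321.9 213.9] 0.57 [ 0.44  -0.176  0.   ]
```

View pics/w1.png

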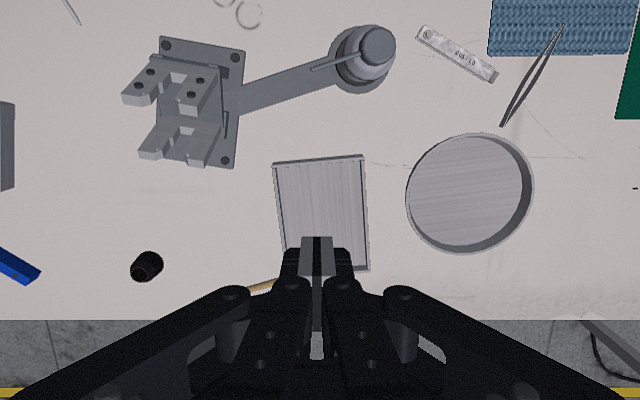

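>>> arm_command([
  [[1,0.4,0.25,-0.7,0],[1,0.4,0.25,-0.7,0],[1,0.4,0.25,-0.7,0],[1,0.4,0.25,-0.7,0],[1,0.4,0.25,0,0],[1,0,0.2,0,0],[1,0,0,0,0]],
])

```text
clock: 3.52
position: [0.5774, -0.2136, 0.2785]
ee_rot: [-0.707, 0.001, 0.708, 0.001]
ft_force: [-0.5, -0.9, -0.2]
grip_width: 0.004
```

```bash
python3 look.py w2 nozzle_top throat gauge
```

```text
[ 0.5777 -0.2127  0.2793] 3.5667
nozzle_top [324.8 147.1] 0.91 [ 0.594 -0.222  0.   ]
throat [110.3 198.6] 0.55 [0.54  0.004 0.   ]
gauge [ 93.4 222.9] 0.61 [0.513 0.027 0.   ]
```

View pics/w2.png

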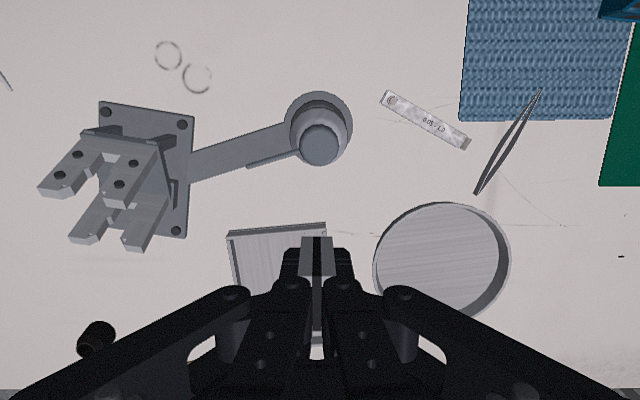

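Run:
```python
from h import *
def L(n): return dict(np.load(f"pics/{n}.npz"))
a,b=L("w1"),L("w2");t=manip.camera_info("top")
for p,q in [([381.2,42.8],[324.8,147.1]),([378.5,45],[321.5,147])]:
    x,e=tri([(o,d[0]) for o,d in [ray(a,p),ray(b,q)]]);print(x.round(4),np.round(e,4))
    x,e=tri([(o,d[0]) for o,d in [ray(a,p),ray(b,q),ray(t,[409.1,162.6])]]);print(x.round(4),np.round(e,4))
A=cv2.imread("pics/w1.png");B=cv2.imread("pics/w2.png")
cv2.imwrite("pics/w1c.png",cv2.resize(A[20:180,110:410],None,fx=2.6,fy=2.6,interpolation=cv2.INTER_CUBIC))
cv2.imwrite("pics/w2c.png",cv2.resize(B[80:270,30:370],None,fx=2.3,fy=2.3,interpolation=cv2.INTER_CUBIC))
```

```text
[ 0.6159 -0.2171  0.1348] [0.0014 0.0014]
[ 0.6156 -0.2161  0.126 ] [0.0024 0.003  0.0038]
[ 0.6151 -0.2155  0.1307] [0.001 0.001]
[ 0.6151 -0.2147  0.1261] [0.0013 0.0021 0.0025]
```

View pics/w1c.png

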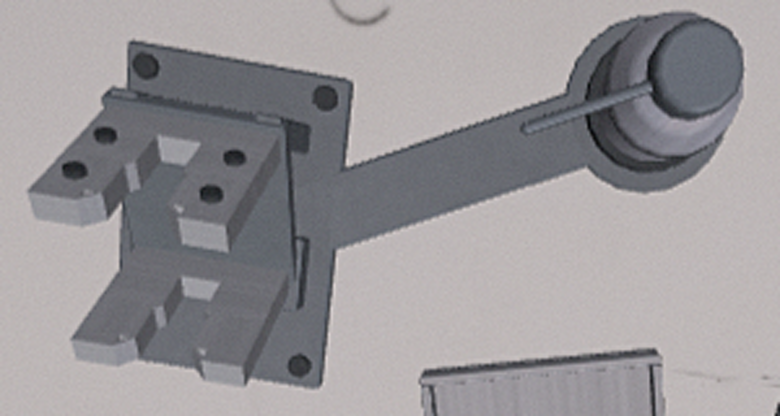

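View pics/w2c.png

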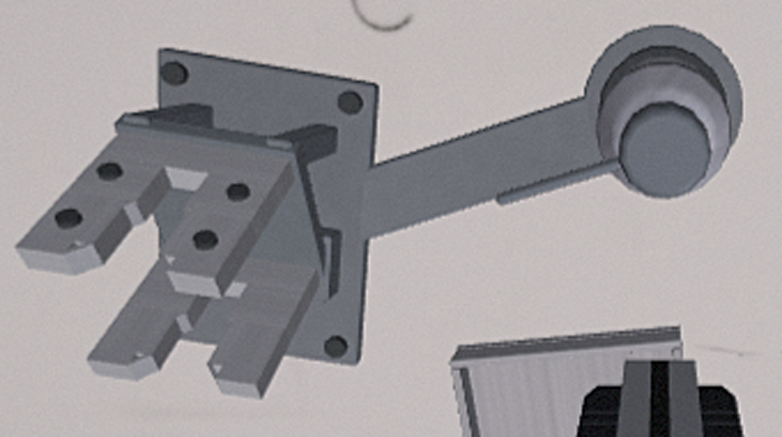

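```bash
cat > gfit.py <<'E'
from h import *
from scipy.optimize import least_squares
def L(n): return dict(np.load(f"pics/{n}.npz"))
a,b=L("w1"),L("w2")
M=np.array([[35,31,0],[25,31,0],[35,-31,0],[25,-31,0],[-25,31,0],[-35,31,0],[-25,-31,0],[-35,-31,0]])/1000
pa=np.array([[28,192],[33,217],[238,222],[228,249],[73,335],[78,358],[252,363],[243,385]])/2.6+[110,20]
pb=np.array([[17,245],[25,268],[224,275],[218,296],[88,356],[93,376],[268,380],[262,400]])/2.3+[30,80]
def T(p,fr=False):
    return R.from_euler('z',p[3])*R.from_euler('y',-p[4]),p[:3]
def f(p):
    r,t=T(p);W=r.apply(M)+t
    return np.r_[(proj(a,W)-pa).ravel(),(proj(b,W)-pb).ravel()]
s=least_squares(f,[.55,-.035,.088,0,.52],loss="soft_l1")
print(s.x.round(4),np.degrees(s.x[3:]).round(2)); print(f(s.x).reshape(-1,2).round(1).tolist())
g=lambda p:f(np.r_[p[:2],.088,p[2],np.pi/6])
s=least_squares(g,[.55,-.035,0],loss="soft_l1");print(s.x.round(4),np.degrees(s.x[2]),g(s.x).reshape(-1,2).round(1).tolist())
E
python3 gfit.py
```

```text
[ 0.5478 -0.0369  0.09   -0.1623  0.5252] [-9.3  30.09]
[[-0.1, -1.2], [1.2, -0.1], [-4.3, 0.0], [0.9, -0.1], [-0.3, 0.8], [0.2, -0.0], [-2.8, 0.6], [1.7, -0.1], [-1.0, 0.2], [1.5, -0.5], [-3.9, 0.3], [2.2, -0.0], [-0.5, 1.0], [1.7, -0.9], [-4.6, 1.2], [0.5, -1.0]]
[ 0.5473 -0.0358 -0.1617] -9.262408062131408 [[-0.1, -0.6], [1.1, 0.3], [-4.8, 0.4], [0.3, 0.2], [-0.4, 0.9], [0.0, 0.1], [-3.3, 0.6], [1.1, -0.1], [-0.4, 0.0], [2.1, -0.7], [-4.0, -0.1], [2.1, -0.4], [-0.2, 0.5], [2.0, -1.4], [-4.8, 0.7], [0.3, -1.5]]
```

>>> arm_command([
  [[1,0,0.07,-0.76,0],[1,0.3,0.07,-0.76,0],[1,0.7,0,0,0],[1,0.7,0,0,0],[1,0.5,0,0,0],[1,0.4,0,0,0],[1,0,0,0,0]],
])

```text
clock: 4.3
position: [0.6157, -0.2149, 0.2121]
ee_rot: [-0.706, -0.0, 0.708, 0.0]
ft_force: [-0.4, -0.2, -0.9]
grip_width: -0.001
```

```bash
python3 look.py w3
python3 - <<'E'
from h import *
s=manip.camera("scene");cv2.imwrite("pics/s3.png",cv2.resize(s[130:240,290:420,::-1],None,fx=5,fy=5,interpolation=cv2.INTER_CUBIC))
E
```

```text
[ 0.6161 -0.215   0.2135] 4.35
```

View pics/w3.png

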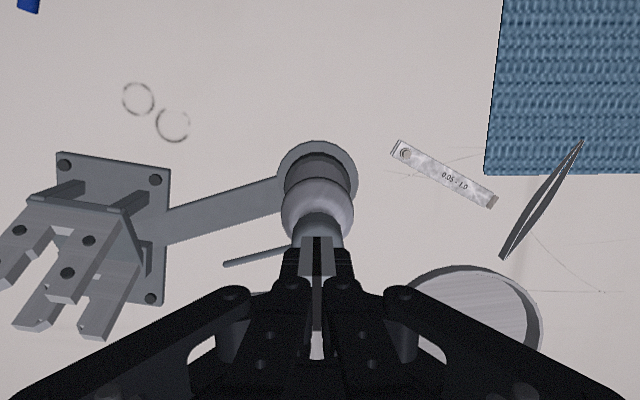

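View pics/s3.png

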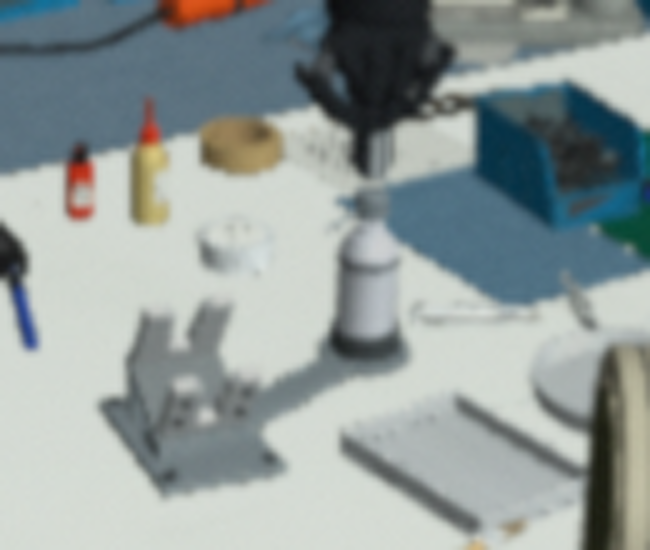

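>>> arm_command([
  [[1,0.2,0,0,0],[1,0.12,0,0,0],[1,0.08,0,0,0],[1,0,0,0,0]],
])

```text
clock: 4.73
position: [0.6167, -0.2152, 0.204]
ee_rot: [0.707, -0.0, -0.707, 0.0]
ft_force: [-0.3, 0.9, 1.7]
grip_width: 0.001
```

>>> arm_command([
  [[1,0.1,0,0,0],[1,0.1,0,0,0],[1,0,0,0,0]],
])

```text
clock: 4.98
position: [0.6168, -0.2152, 0.199]
ee_rot: [0.707, -0.0, -0.707, 0.0]
ft_force: [0.4, 0.5, 4.3]
grip_width: -0.001
```

>>> arm_command([
  [[1,0.06,0,0,0],[1,0.06,0,0,0],[1,0,0,0,0]],
])

```text
clock: 5.23
position: [0.6169, -0.2152, 0.1986]
ee_rot: [0.708, -0.001, -0.707, 0.0]
ft_force: [-7.5, 1.0, 20.6]
grip_width: 0.001
```

>>> arm_command([
  [[1,-0.2,0,0,0],[1,-0.8,0,0,0],[1,-1,0,0,0],[0.5,-1,-0.4,0.2,0],[0,-0.3,-1,0.4,0],[0,0,-1,0.4,0],[0,0,-1,0.4,0],[0,0,-1,0.4,0],[0,0,-1,0.4,0],[0,0,-1,0.4,0],[0,0,-1,0.4,0],[0,0,-1,0.4,0]],
])

```text
clock: 6.23
position: [0.5308, -0.0039, 0.2781]
ee_rot: [-0.707, 0.0, 0.707, -0.0]
ft_force: [1.0, 0.0, -0.4]
grip_width: 1.0
```

```bash
python3 look.py w4 throat
```

```text
[0.5293 0.002  0.2785] 6.2833
throat [360.3 143.1] 0.79 [ 0.552 -0.047  0.   ]
```

View pics/w4.png

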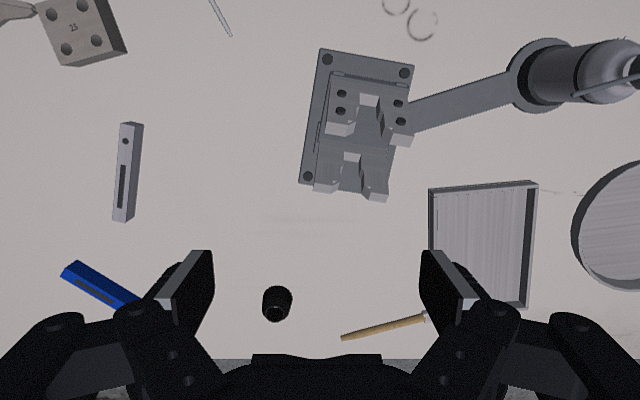

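>>> arm_command([
  [[0,0.1,-1,0.38,0],[0,0.1,-1,0.38,0],[0,0.2,-1,0.38,0],[0,0.2,-1,0.38,0],[0,0.2,-1,0.38,0],[0,0.2,-1,0.38,0],[0,0.2,-0.8,0.38,0],[0,0,0,0,0],[0,0,0,0,0]],
])

```text
clock: 7.08
position: [0.4647, 0.1656, 0.2481]
ee_rot: [-0.707, -0.001, 0.707, -0.001]
ft_force: [0.6, -0.2, 0.9]
grip_width: 1.004
```

```bash
python3 look.py w5 bar_1
```

```text
[0.4653 0.1645 0.2482] 7.1333
bar_1 [296.9 103.3] 0.88 [0.525 0.184 0.   ]
bar_1 [101.6 177.4] 0.71 [0.457 0.369 0.   ]
bar_1 [255.7 243.3] 0.69 [0.39  0.226 0.   ]
```

View pics/w5.png

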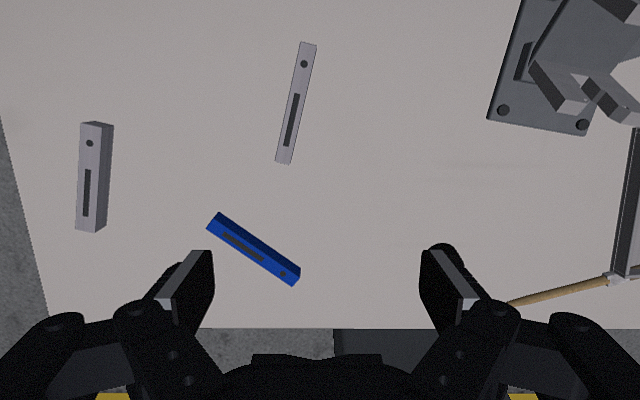

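Run:
```python
from h import *
A=cv2.imread("pics/w4.png");B=cv2.imread("pics/w5.png")
a=cv2.resize(A[110:235,95:165],None,fx=5,fy=5,interpolation=cv2.INTER_CUBIC)
b=cv2.resize(B[30:175,260:335],None,fx=4.31,fy=4.31,interpolation=cv2.INTER_CUBIC)
cv2.imwrite("pics/w45.png",np.hstack([a,b[:625]])); print(a.shape,b.shape)
```

```text
(625, 350, 3) (625, 323, 3)
```

View pics/w45.png

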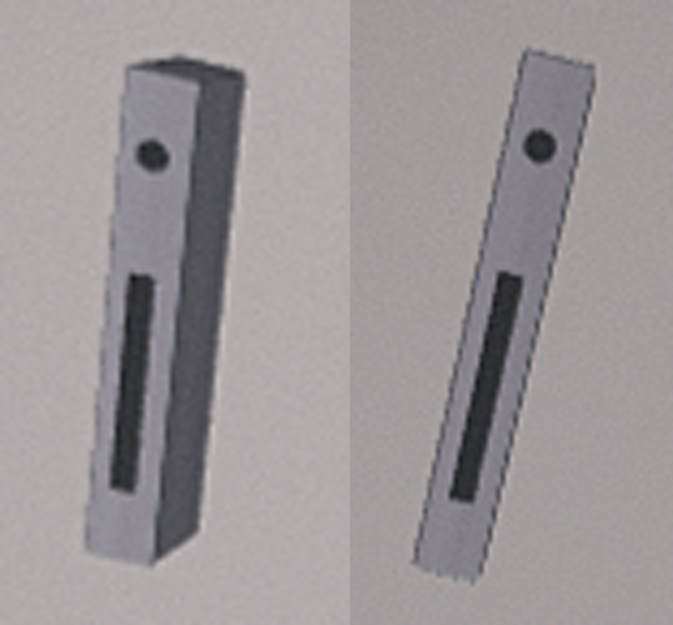

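Run:
```python
from h import *
def L(n): return dict(np.load(f"pics/{n}.npz"))
a,b=L("w4"),L("w5")
pa=np.array([[127,67],[198,85],[88,550],[153,565]])/5+[95,110]
pb=(np.array([[527,50],[596,65],[415,562],[480,582]])-[350,0])/4.31+[260,30]
for p,q in zip(pa,pb):
    x,e=tri([(o,d[0]) for o,d in [ray(a,p),ray(b,q)]]);print(x.round(4),np.round(e,4))
for i,p in ((a,pa),(b,pb)):
    c=onz(i,p,.02); l=(c[0]+c[1]-c[2]-c[3])/2; w=c[0]-c[1]
    print(c.mean(0).round(4),np.linalg.norm(l).round(4),np.linalg.norm(w).round(4),np.degrees(np.arctan2(l[1],l[0])).round(2))
    o=a
```

```text
[0.5733 0.1784 0.0216] [0.0002 0.0002]
[0.5704 0.1656 0.0221] [0.0005 0.0005]
[0.4775 0.202  0.0205] [0.0003 0.0003]
[0.474  0.189  0.0208] [0.0001 0.0001]
[0.5234 0.1844 0.02  ] 0.0987 0.0132 -13.49
[0.5241 0.1839 0.02  ] 0.0995 0.013 -13.62
```

>>> arm_command([
  [[0.4,0.3,-0.28,-0.74,0],[0.4,0.8,-0.28,-0.74,0],[0.4,1,-0.26,-0.72,6.8],[0.4,1,0,0,6.75],[0.4,1,0,0,0],[0.4,1,0,0,0],[0.4,0.6,0,0,0],[0.4,0,0,0,0]],
])

```text
clock: 7.85
position: [0.5191, 0.1832, 0.1025]
ee_rot: [-0.7, 0.085, 0.704, 0.083]
ft_force: [-0.0, 0.2, 0.3]
grip_width: 0.599
```

```bash
python3 look.py w6; python3 -c "
from h import *
o=manip.get_obs();print(R.from_quat(o['ee_rot']).as_matrix().round(3),o['grip_width'])"
```

```text
[0.5199 0.1839 0.1045] 7.9
[[-0.003 -0.236 -0.972]
 [-0.001 -0.972  0.236]
 [-1.     0.002  0.003]] 0.5983454073000827
```

View pics/w6.png

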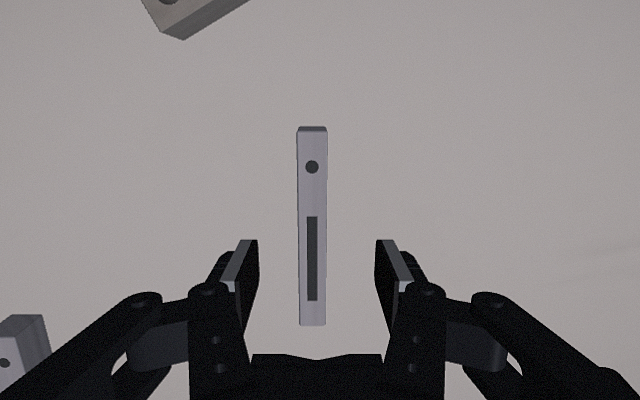

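>>> arm_command([
  [[0.4,0.6,-0.04,0,0],[0.4,0.54,0,0,0],[0.4,0,0,0,0],[0.7,0,0,0,0],[0.9,0,0,0,0],[0.95,0,0,0,0],[0.95,0,0,0,0],[0.95,0,0,0,0]],
], force=20)

```text
clock: 8.57
position: [0.521, 0.1865, 0.0784]
ee_rot: [0.703, -0.083, -0.702, -0.084]
ft_force: [-0.9, -0.9, 5.2]
grip_width: 0.154
```

>>> arm_command([
  [[1,-0.3,0,0,0],[1,-0.8,0,0,0],[1,-1,0,0,0],[1,-1,0.2,0,0],[1,-1,0.8,-0.3,0],[1,-0.8,0.9,-0.3,0],[1,-0.1,0.95,-0.32,0],[1,0,0.95,-0.32,0],[1,0,0.95,-0.32,0],[1,0,0.95,-0.32,0],[1,0,0.95,-0.32,0],[1,0,0.5,-0.32,-4.3]],
])

```text
clock: 9.57
position: [0.5393, -0.0054, 0.2028]
ee_rot: [-0.705, 0.059, 0.705, 0.058]
ft_force: [-0.2, 0.2, -1.7]
grip_width: 0.151
```

```bash
python3 look.py w7 throat bar_1; python3 -c "
from h import *
o=manip.get_obs();print(R.from_quat(o['ee_rot']).as_matrix().round(3),o['grip_width'])
s=manip.camera('scene');cv2.imwrite('pics/s7.png',cv2.resize(s[110:240,260:420,::-1],None,fx=4.5,fy=4.5,interpolation=cv2.INTER_CUBIC))"
```

```text
[ 0.5403 -0.0077  0.2027] 9.6167
throat [365.1 169.3] 0.8 [ 0.544 -0.045  0.   ]
bar_1 [314.6 241.7] 0.6 [0.488 0.005 0.   ]
[[-0.    -0.163 -0.987]
 [-0.    -0.987  0.163]
 [-1.     0.     0.   ]] 0.15124977181647664
```

View pics/w7.png

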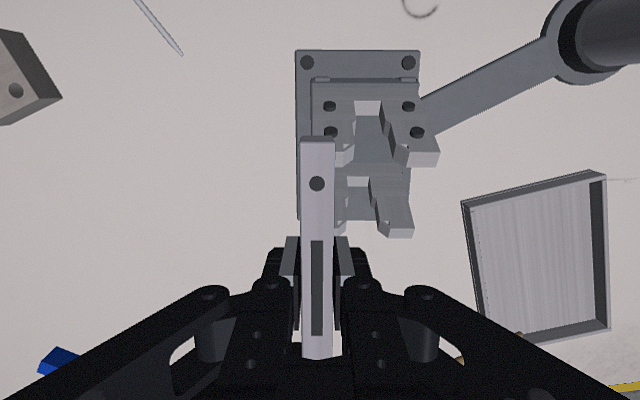

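View pics/s7.png

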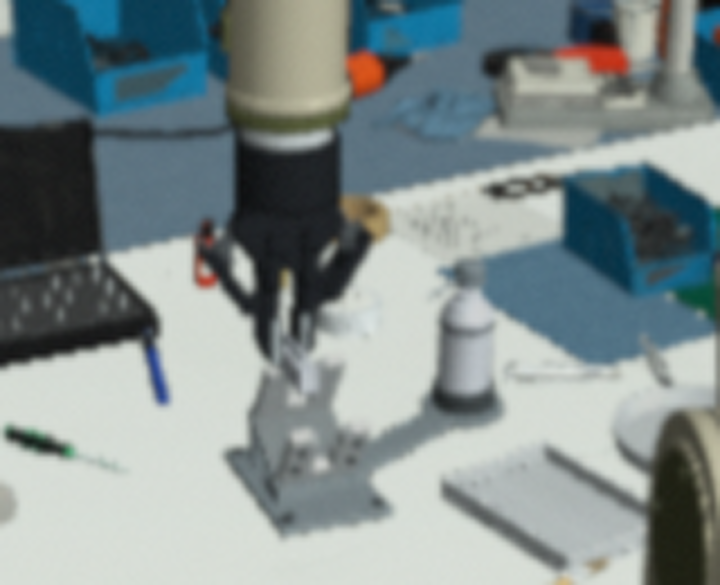

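>>> arm_command([
  [[1,0.2,0.16,0.09,0],[1,0.3,0,0,0],[1,0.2,0,0,0],[1,0.15,0,0,0],[1,0.1,0,0,0],[1,0.05,0,0,0]],
])

```text
clock: 10.27
position: [0.5368, -0.0053, 0.1772]
ee_rot: [-0.705, 0.057, 0.705, 0.057]
ft_force: [-2.4, -0.2, 4.6]
grip_width: 0.153
```

>>> arm_command([
  [[1,0.12,0,0,0],[1,0.12,0,0,0]],
])

```text
clock: 10.43
position: [0.537, -0.0054, 0.1715]
ee_rot: [0.705, -0.057, -0.705, -0.057]
ft_force: [-3.1, 0.9, 5.1]
grip_width: 0.151
```

>>> arm_command([
  [[1,0.12,0,0,0],[1,0.12,0,0,0],[1,0.1,0,0,0],[1,0,0,0,0]],
])

```text
clock: 10.77
position: [0.5368, -0.0057, 0.1623]
ee_rot: [-0.705, 0.057, 0.705, 0.057]
ft_force: [-1.6, 1.7, 1.2]
grip_width: 0.151
```

```bash
python3 look.py w8;  python3 -c "
from h import *
s=manip.camera('scene');cv2.imwrite('pics/s8.png',cv2.resize(s[130:240,270:390,::-1],None,fx=5,fy=5,interpolation=cv2.INTER_CUBIC))"
```

```text
[ 0.5368 -0.0057  0.1625] 10.8167
```

View pics/w8.png

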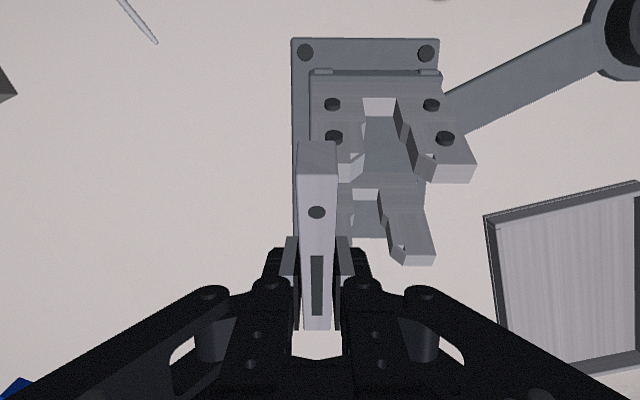

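View pics/s8.png

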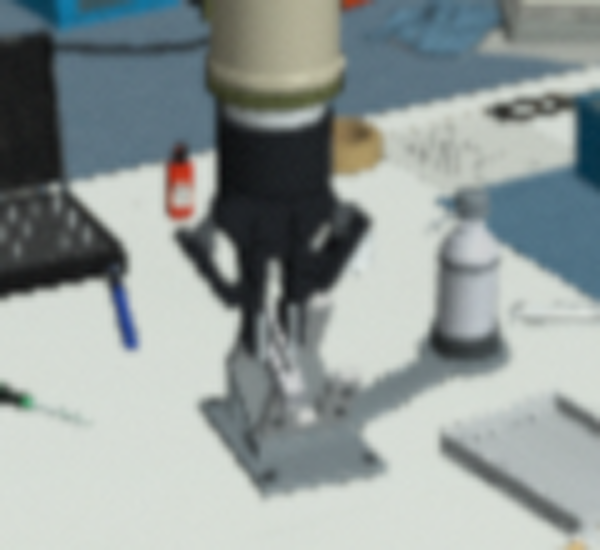

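>>> arm_command([
  [[1,0.06,0,0,0],[1,0.06,0,0,0],[1,0,0,0,0]],
])

```text
clock: 11.12
position: [0.537, -0.0059, 0.1599]
ee_rot: [0.705, -0.057, -0.705, -0.057]
ft_force: [-2.1, 0.2, 1.9]
grip_width: 0.153
```

>>> arm_command([
  [[1,0.06,0,0,0],[1,0,0,0,0]],
])

```text
clock: 11.28
position: [0.5371, -0.0059, 0.1588]
ee_rot: [0.705, -0.057, -0.705, -0.057]
ft_force: [-3.1, 0.5, 7.0]
grip_width: 0.157
```

>>> arm_command([
  [[1,0.04,0,0,0],[1,0,0,0,0]],
])

```text
clock: 11.45
position: [0.5371, -0.0058, 0.1587]
ee_rot: [0.705, -0.057, -0.705, -0.057]
ft_force: [-7.6, 0.2, 18.6]
grip_width: 0.152
```

```bash
python3 look.py w9
```

```text
[ 0.5371 -0.0058  0.1587] 11.5
```

View pics/w9.png

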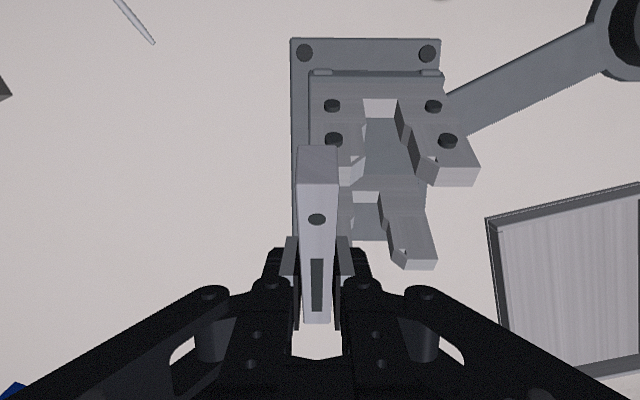

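>>> arm_command([
  [[1,-0.2,0,0.12,0],[1,-0.22,0,0.12,0],[1,-0.1,0.3,-0.1,0],[1,-0.07,0.4,-0.19,0],[1,0,0.3,0,0],[1,0,0.16,0,0],[1,0,0,0,0],[1,0,0,0,0]],
])

```text
clock: 12.17
position: [0.5332, -0.0349, 0.1718]
ee_rot: [-0.705, 0.057, 0.705, 0.057]
ft_force: [-0.4, 0.7, -1.3]
grip_width: 0.152
```

```bash
python3 look.py w10 throat
python3 - <<'E'
from h import *
B=cv2.imread("pics/w10.png");cv2.imwrite("pics/w10c.png",cv2.resize(B[20:330,220:480],None,fx=1.9*1.6/1.6,fy=1.9,interpolation=cv2.INTER_CUBIC))
E
```

```text
[ 0.5333 -0.0345  0.1719] 12.2167
```

View pics/w10c.png

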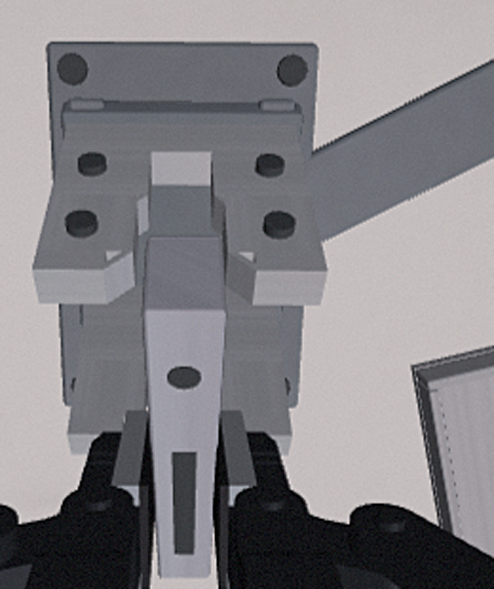

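```bash
cat > prof.py <<'E'
import sys
from h import *
n=sys.argv[1]; g=cv2.cvtColor(cv2.imread(f"pics/{n}.png"),cv2.COLOR_BGR2GRAY).astype(float)
for r in map(int,sys.argv[2:]):
    l=g[r-1:r+2].mean(0); d=np.diff(cv2.GaussianBlur(l[None],(3,1),0)[0])
    pk=[(c+.5,round(d[c])) for c in range(221,440) if abs(d[c])>7 and abs(d[c])>=max(abs(d[c-1]),abs(d[c+1]))]
    print(r,pk)
E
python3 prof.py w10 60 84 165 172 190 210
```

```text
60 [(244.5, -59), (250.5, -22), (265.5, 23), (365.5, -32), (380.5, 22), (386.5, 44)]
84 [(245.5, -51), (248.5, 11), (251.5, -15), (253.5, 15), (385.5, 38), (412.5, -24), (418.5, 10)]
165 [(237.5, -16), (290.5, -23), (294.5, -8), (297.5, 10), (336.5, -12), (354.5, 23), (391.5, 17)]
172 [(238.5, -19), (285.5, -7), (288.5, -9), (294.5, -12), (296.5, 10), (353.5, 28), (389.5, 14)]
190 [(250.5, -54), (261.5, -9), (263.5, 12), (293.5, -9), (296.5, 26), (337.5, -18), (378.5, 36)]
210 [(251.5, -52), (294.5, -9), (297.5, 28), (336.5, -25), (377.5, 42), (439.5, -11)]
```

>>> arm_command([
  [[1,0.14,-0.042,-0.08,0],[1,0.28,0,-0.16,0],[1,0.14,0,-0.08,0],[1,0,0,0,0],[1,0,0,0,0]],
])

```text
clock: 12.68
position: [0.5414, -0.0347, 0.1576]
ee_rot: [-0.704, 0.057, 0.705, 0.057]
ft_force: [0.3, -0.4, -0.6]
grip_width: 0.153
```

```bash
python3 look.py w11
python3 - <<'E'
from h import *
B=cv2.imread("pics/w11.png");cv2.imwrite("pics/w11c.png",cv2.resize(B[20:330,220:480],None,fx=1.9*1.6/1.6,fy=1.9,interpolation=cv2.INTER_CUBIC))
E
```

```text
[ 0.5415 -0.0346  0.1579] 12.7333
```

View pics/w11c.png

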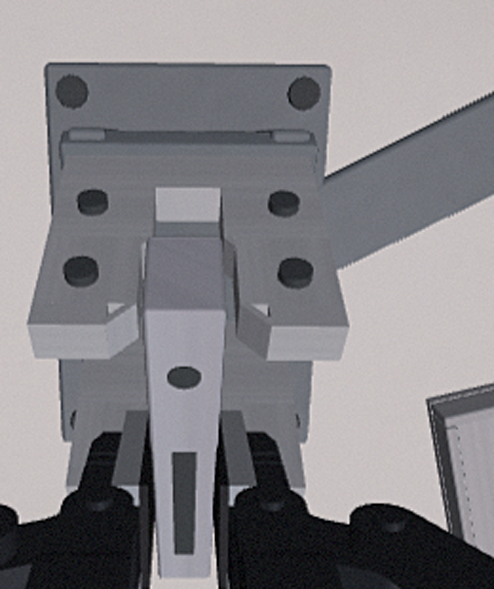

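```bash
python3 prof.py w11 60 178 194 200 225 250
```

```text
60 [(242.5, -51), (245.5, 14), (252.5, -13), (261.5, 13), (375.5, -8), (378.5, -8), (383.5, 9), (394.5, 34)]
178 [(236.5, -39), (291.5, -12), (296.5, 11), (342.5, -25), (345.5, 30), (400.5, 41)]
194 [(234.5, -20), (292.5, -24), (296.5, 27), (337.5, -25), (343.5, -11), (362.5, 23), (402.5, 16)]
200 [(235.5, -16), (288.5, -11), (296.5, 25), (337.5, -25), (361.5, 26), (401.5, 16)]
225 [(250.5, -50), (253.5, 13), (295.5, -8), (298.5, 27), (312.5, -8), (335.5, -24), (383.5, 41)]
250 [(252.5, -48), (270.5, -27), (283.5, 27), (295.5, -30), (298.5, 54), (334.5, -78), (336.5, 34), (349.5, -31), (361.5, 26), (381.5, 40)]
```

```bash
python3 look.py w12; python3 prof.py w12 194 200 225; python3 -c "
from h import *
print(np.degrees(R.from_quat(manip.get_obs()['ee_rot']).as_euler('ZYX')))
i=manip.camera_info('wrist');print((R.from_quat(manip.get_obs()['ee_rot']).inv().as_matrix()@i['pose'][:3,:3]).round(4), R.from_quat(manip.get_obs()['ee_rot']).inv().apply(i['pose'][:3,3]-manip.get_obs()['position']))"
```

```text
[ 0.5415 -0.0347  0.1581] 12.7833
194 [(234.5, -18), (292.5, -25), (296.5, 27), (337.5, -24), (343.5, -12), (361.5, 24), (402.5, 18)]
200 [(236.5, -17), (288.5, -11), (296.5, 26), (337.5, -25), (360.5, 23), (400.5, 16)]
225 [(250.5, -46), (253.5, 13), (295.5, -9), (298.5, 28), (335.5, -23), (383.5, 38)]
[130.45765126  89.99303386 -40.29109512]
[[ 6.000e-04 -2.795e-01  9.602e-01]
 [ 1.000e+00  6.000e-04 -4.000e-04]
 [-5.000e-04  9.602e-01  2.795e-01]] [-0.07110224 -0.00048522 -0.07135921]
```

>>> arm_command([
  [[1,0,0.02,0,0],[1,0.14,0,-0.08,0],[1,0.14,0,-0.08,0],[1,0.14,0,-0.08,0],[1,0.14,0,-0.08,0],[1,0,0,0,0],[1,0,0,0,0]],
])

```text
clock: 13.37
position: [0.5492, -0.0366, 0.1438]
ee_rot: [-0.705, 0.057, 0.705, 0.057]
ft_force: [0.0, 0.4, -1.5]
grip_width: 0.151
```

```bash
python3 look.py w13;python3 prof.py w13 205 215 225
python3 - <<'E'
from h import *
B=cv2.imread("pics/w13.png");cv2.imwrite("pics/w13c.png",cv2.resize(B[20:330,220:480],None,fx=1.9*1.6/1.6,fy=1.9,interpolation=cv2.INTER_CUBIC))
E
```

```text
[ 0.5493 -0.0365  0.144 ] 13.4167
205 [(228.5, -40), (287.5, -11), (290.5, 9), (297.5, 29), (337.5, -20), (343.5, -26), (346.5, 29), (405.5, 37)]
215 [(226.5, -38), (271.5, 27), (277.5, -12), (282.5, 12), (287.5, -35), (294.5, -8), (297.5, 28), (308.5, -42), (324.5, 34), (336.5, -27), (343.5, -28), (346.5, 26), (357.5, 13), (362.5, -35), (407.5, 38)]
225 [(223.5, -25), (270.5, 9), (288.5, -27), (295.5, -9), (298.5, 28), (312.5, -7), (335.5, -23), (344.5, -18), (346.5, 10), (409.5, 39)]
```

View pics/w13c.png

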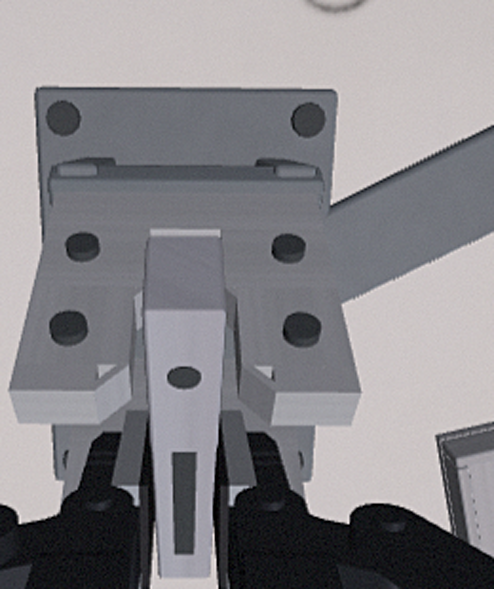

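>>> arm_command([
  [[1,0.07,0,-0.04,0],[1,0.1,0,-0.06,0],[1,0.1,0,-0.06,0],[1,0.07,0,-0.04,0],[1,0,0,0,0]],
])

```text
clock: 13.83
position: [0.5542, -0.0375, 0.1352]
ee_rot: [-0.705, 0.057, 0.705, 0.057]
ft_force: [0.3, 0.1, -1.6]
grip_width: 0.151
```

>>> arm_command([
  [[1,0.08,0,-0.05,0],[1,0.08,0,-0.05,0],[1,0.07,0,-0.04,0],[1,0,0,0,0]],
])

```text
clock: 14.17
position: [0.5568, -0.0377, 0.1302]
ee_rot: [-0.704, 0.057, 0.706, 0.057]
ft_force: [-11.3, 1.6, 10.9]
grip_width: 0.152
```

```bash
python3 look.py w14;python3 - <<'E'
from h import *
B=cv2.imread("pics/w14.png");b=cv2.resize(B[20:330,220:480],None,fx=1.9,fy=1.9)
s=manip.camera('scene')[130:240,280:390,::-1];s=cv2.resize(s,(300,300),interpolation=cv2.INTER_CUBIC)
o=np.zeros((589,800,3),np.uint8);o[:,:494]=b;o[:300,500:]=s;cv2.imwrite("pics/w14c.png",o)
E
```

```text
[ 0.5568 -0.0377  0.1302] 14.2167
```

View pics/w14c.png

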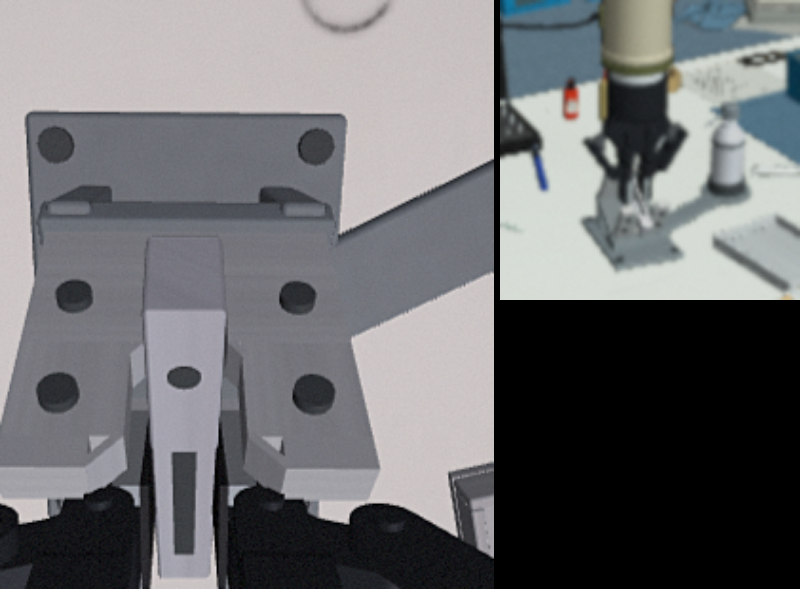

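>>> arm_command([
  [[1,0,0,0.05,0],[1,0,0,0,0]],
])

```text
clock: 14.43
position: [0.5562, -0.0376, 0.1302]
ee_rot: [-0.705, 0.057, 0.705, 0.057]
ft_force: [-5.5, 0.2, 4.9]
grip_width: 0.149
```

>>> arm_command([
  [[1,0,0,0.04,0],[1,0,0,0,0],[1,0,0,0,0],[1,0,0,0,0],[1,0,0,0,0],[1,0,0,0,0],[1,0,0,0,0],[1,0,0,0,0],[1,0,0,0,0]],
])

```text
clock: 15.18
position: [0.5554, -0.0377, 0.1298]
ee_rot: [-0.705, 0.057, 0.705, 0.057]
ft_force: [-1.8, -0.2, -1.6]
grip_width: 0.15
```

>>> arm_command([
  [[1,-0.2,0,0.12,0],[1,-0.5,0,0.29,0],[1,-0.6,0,0.35,0],[1,-0.5,0,0.29,0],[1,-1,0.3,0,0],[1,-0.8,0.9,0.1,0],[1,0,1,0.1,0],[1,0,1,0.1,0],[1,0,1,0.1,0],[1,0,1,0.1,0],[1,0,1,0.1,0],[1,0,1,0.1,0]],
])

```text
clock: 16.18
position: [0.4829, -0.2093, 0.2206]
ee_rot: [0.705, -0.057, -0.704, -0.057]
ft_force: [0.7, 0.8, -0.7]
grip_width: 0.15
```

```bash
python3 look.py w15 reject_dish good_tray
```

```text
[ 0.4812 -0.215   0.2204] 16.2333
good_tray [290.4 227.9] 0.74 [ 0.441 -0.178  0.   ]
```

View pics/w15.png

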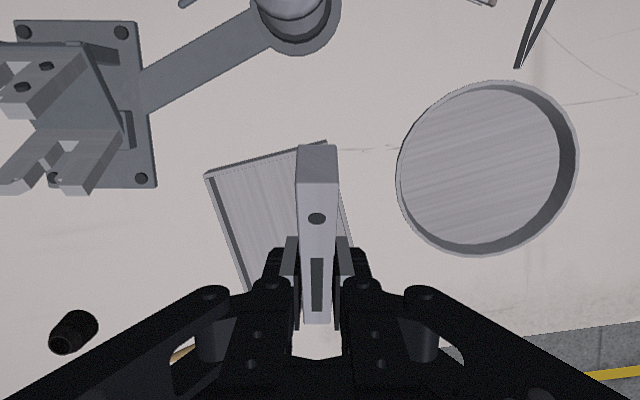

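Run:
```python
from h import *
i=dict(np.load("pics/w15.npz"))
print(onz(i,[487.5,168],.018).round(4))
w=dict(np.load("pics/w2.npz"))
w1=dict(np.load("pics/w1.npz"))
print(onz(w1,[469.5,193],.018).round(4))
for q,c in (("reject_dish","top"),("good_tray","top")):
    manip.camera("top") if q=="reject_dish" else 0
    for r in manip.regions_of(q,c): print(q,r["rect"],r["confidence"])
```

```text
[[ 0.4731 -0.3464  0.018 ]]
[[ 0.4719 -0.3449  0.018 ]]
reject_dish [472.7, 216.8, 480.9, 241.7] 0.41
good_tray [369.9, 214.5, 414.7, 265.9] 0.85
```

>>> arm_command([
  [[1,0,0.9,-0.06,0],[1,0,0.95,-0.06,0],[1,0,0.95,-0.06,0],[1,0,0.9,-0.06,0],[1,0,0.9,-0.06,0],[1,0.5,0.6,-0.02,0],[1,0.9,0.3,0,0],[1,0.9,0,0,0],[1,0.9,0,0,0],[1,0.6,0,0,0],[1,0.3,0,0,0],[1,0.2,0,0,0]],
])

```text
clock: 17.48
position: [0.4695, -0.3441, 0.1117]
ee_rot: [-0.705, 0.056, 0.705, 0.057]
ft_force: [-0.6, 0.1, -0.1]
grip_width: 0.15
```

```bash
python3 look.py w16
```

```text
[ 0.4694 -0.3443  0.1115] 17.5333
```

View pics/w16.png

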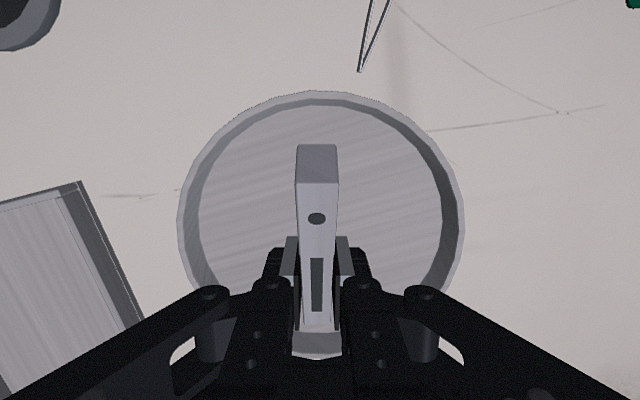

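>>> arm_command([
  [[1,0.2,0,0,0],[1,0.15,0,0,0],[1,0.15,0,0,0],[1,0.15,0,0,0],[1,0.15,0,0,0],[1,0.15,0,0,0]],
])

```text
clock: 18.03
position: [0.473, -0.3462, 0.092]
ee_rot: [0.708, -0.058, -0.702, -0.055]
ft_force: [6.4, -1.4, 12.5]
grip_width: 0.147
```

>>> arm_command([
  [[1,0.1,0,0,0],[1,0.05,0,0,0],[1,0,0,0,0]],
])

```text
clock: 18.28
position: [0.4719, -0.3461, 0.0874]
ee_rot: [0.707, -0.058, -0.702, -0.056]
ft_force: [5.5, -0.8, 8.8]
grip_width: 0.144
```

>>> arm_command([
  [[1,0.1,0,0,0],[1,0.06,0,0,0],[1,0,0,0,0]],
])

```text
clock: 18.53
position: [0.4718, -0.3461, 0.0833]
ee_rot: [0.707, -0.058, -0.703, -0.056]
ft_force: [5.4, 0.0, 8.3]
grip_width: 0.149
```

```bash
python3 look.py w17
```

```text
[ 0.4717 -0.3461  0.0833] 18.5833
```

View pics/w17.png

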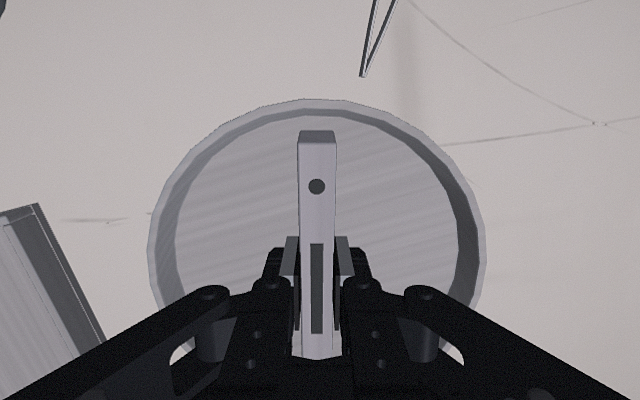

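>>> arm_command([
  [[0.75,0.04,0,0,0],[0.65,0,0,0,0],[0.6,0,0,0,0],[0.6,-0.3,0,0,0],[0.6,-0.8,0,0,0],[0.5,-1,0,0,0],[0.4,-1,0,0.3,0],[0.4,-1,0,0.5,0],[0.4,0,0,0,0]],
])

```text
clock: 19.33
position: [0.4495, -0.3433, 0.1878]
ee_rot: [0.706, -0.059, -0.703, -0.056]
ft_force: [0.8, 0.1, 0.8]
grip_width: 0.6
```

```bash
python3 look.py w18 bar_1
```

```text
[ 0.4496 -0.3429  0.1856] 19.3833
bar_1 [317.2 151. ] 0.83 [ 0.478 -0.349  0.   ]
```

View pics/w18.png

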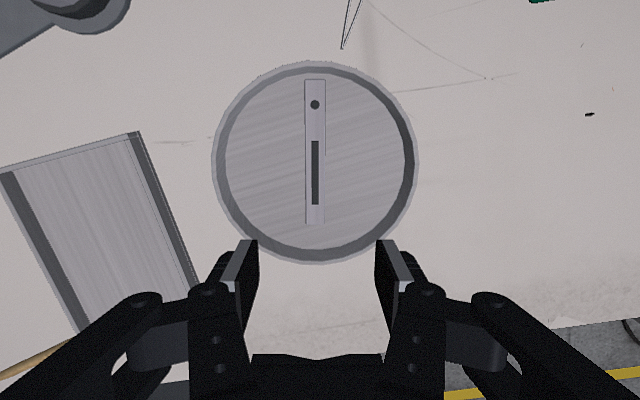

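>>> arm_command([
  [[0,-0.5,-0.4,0.1,0],[0,-0.8,-0.9,0.2,0],[0,-0.4,-1,0.21,0],[0,0,-1,0.21,0],[0,0,-1,0.21,0],[0,0,-1,0.21,0],[0,0,-1,0.21,0],[0,0,-1,0.21,0],[0,0,-1,0.21,0],[0,0,-1,0.21,0],[0,0,-1,0.21,0],[0,0,-1,0.21,0]],
])

```text
clock: 20.43
position: [0.4351, -0.0521, 0.2241]
ee_rot: [-0.704, 0.057, 0.705, 0.057]
ft_force: [1.4, 0.4, -0.7]
grip_width: 1.004
```

>>> arm_command([
  [[0,0,-1,0.21,0],[0,0,-1,0.21,0],[0,0,-1,0.21,0],[0,0,-1,0.21,0],[0,0,-1,0.21,0],[0,0,-1,0.21,0],[0,0,-1,0.21,0],[0,0,-1,0.21,0],[0,0,-1,0.21,0],[0,0,-1,0.21,0],[0,0,-0.6,0.21,0],[0,0,0,0,0]],
])

```text
clock: 21.43
position: [0.4198, 0.221, 0.2243]
ee_rot: [-0.704, 0.055, 0.706, 0.056]
ft_force: [0.3, 0.5, 0.6]
grip_width: 0.997
```

```bash
python3 look.py w19 bar_1
```

```text
[0.4203 0.2189 0.2241] 21.4833
bar_1 [318.  209.7] 0.95 [0.389 0.225 0.   ]
bar_1 [142.3 161.6] 0.64 [0.456 0.368 0.   ]
```

View pics/w19.png

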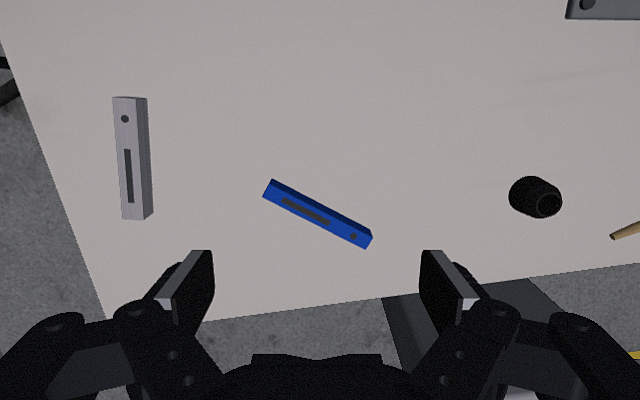

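>>> arm_command([
  [[0,0,-0.9,0.22,0],[0,0.2,-1,0.22,0],[0,0.3,-1,0.22,0],[0,0.3,-1,0.22,0],[0,0.2,-1,0.22,0],[0,0,-0.9,0.22,0],[0,0,0,0,0],[0,0,0,0,0]],
])

```text
clock: 22.2
position: [0.4135, 0.3334, 0.2037]
ee_rot: [-0.703, 0.057, 0.706, 0.055]
ft_force: [0.5, -0.3, 0.1]
grip_width: 0.998
```

```bash
python3 look.py w20 bar_1
python3 - <<'E'
from h import *
A=cv2.imread("pics/w19.png");B=cv2.imread("pics/w20.png")
a=cv2.resize(A[85:230,95:170],None,fx=4,fy=4,interpolation=cv2.INTER_CUBIC)
b=cv2.resize(B[80:270,250:375],None,fx=3,fy=3,interpolation=cv2.INTER_CUBIC)
o=np.zeros((590,700,3),np.uint8);o[:a.shape[0],:300]=a;o[:b.shape[0],310:310+b.shape[1]]=b
cv2.imwrite("pics/w1920.png",o)
E
```

```text
[0.4141 0.3323 0.2038] 22.25
bar_1 [447.7 188.6] 0.8 [0.39  0.228 0.   ]
bar_1 [263.  132.4] 0.66 [0.459 0.368 0.   ]
```

View pics/w20.png

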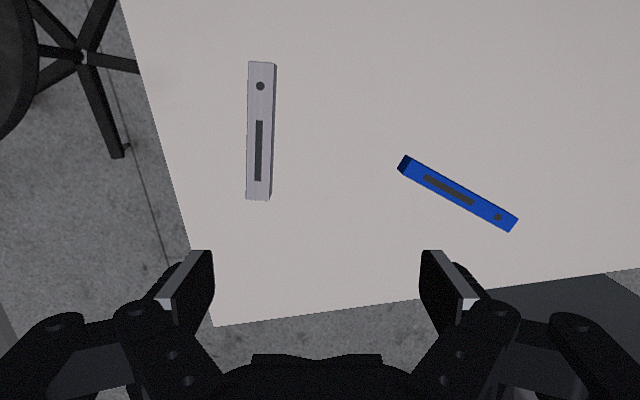

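View pics/w1920.png

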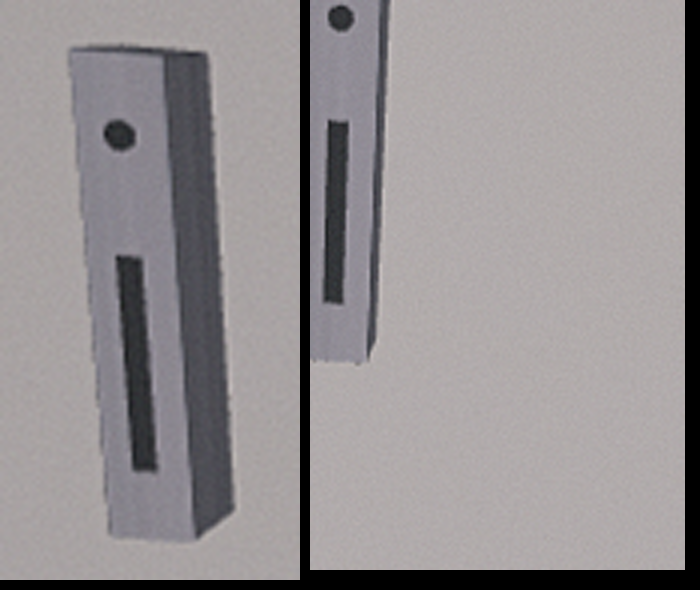

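Run:
```python
from h import *
def L(n): return dict(np.load(f"pics/{n}.npz"))
B=cv2.imread("pics/w20.png")
cv2.imwrite("pics/w20c.png",cv2.resize(B[55:205,225:300],None,fx=4,fy=4,interpolation=cv2.INTER_CUBIC))
a,b=L("w19"),L("w20")
pa=np.array([[70,47],[162,53],[110,535],[196,540]])/4+[95,85]
pb=np.array([[248.5,62],[274,63],[246.5,199],[269,200]])
for p,q in zip(pa,pb):
    x,e=tri([(o,d[0]) for o,d in [ray(a,p),ray(b,q)]]);print(x.round(4),np.round(e,4))
for i,p in ((a,pa),(b,pb)):
    c=onz(i,p,.02); l=(c[0]+c[1]-c[2]-c[3])/2; w=c[0]-c[1]
    print(c.mean(0).round(4),np.linalg.norm(l).round(4),np.linalg.norm(w).round(4),np.degrees(np.arctan2(l[1],l[0])).round(2))
print(R.from_quat(manip.get_obs()['ee_rot']).as_matrix().round(3))
```

```text
[0.5097 0.3654 0.0198] [0.0003 0.0003]
[0.5061 0.3482 0.0202] [0.0001 0.0001]
[0.4137 0.3873 0.022 ] [0. 0.]
[0.4094 0.371  0.02  ] [0.0002 0.0002]
[0.4596 0.3683 0.02  ] 0.0996 0.0174 -13.35
[0.4595 0.3681 0.02  ] 0.099 0.0175 -13.23
[[-0.004 -0.162 -0.987]
 [-0.002 -0.987  0.162]
 [-1.     0.003  0.004]]
```

View pics/w20c.png

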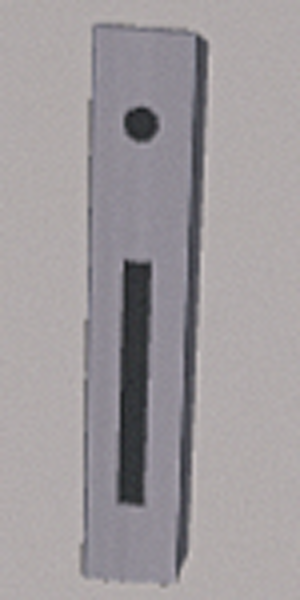

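>>> arm_command([
  [[0.3,0,-0.85,-0.7,0],[0.35,0.4,-0.88,-0.72,4],[0.35,0.9,0,0,0],[0.35,1,0,0,0],[0.35,0.9,0,0,0],[0.35,0.5,0,0,0],[0.35,0.2,0,0,0],[0.35,0,0,0,0]],
])

```text
clock: 22.97
position: [0.4443, 0.3584, 0.1095]
ee_rot: [-0.7, 0.071, 0.707, 0.069]
ft_force: [0.6, -0.2, 0.7]
grip_width: 0.646
```

```bash
python3 look.py w21
```

```text
[0.4446 0.3591 0.1106] 23.0167
```

View pics/w21.png

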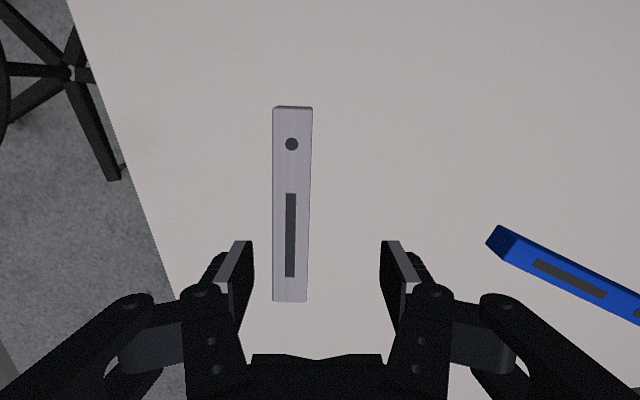

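>>> arm_command([
  [[0.35,0,-0.47,-0.35,1.9],[0.35,0.3,0,0,0],[0.35,0.5,0,0,0],[0.35,0.5,0,0,0],[0.35,0,0,0,0],[0.35,0,0,0,0]],
])

```text
clock: 23.52
position: [0.4536, 0.3689, 0.0763]
ee_rot: [-0.698, 0.082, 0.706, 0.079]
ft_force: [0.6, 0.0, -0.3]
grip_width: 0.649
```

```bash
python3 look.py w22; python3 -c "
from h import *
print(R.from_quat(manip.get_obs()['ee_rot']).as_matrix().round(3))"
```

```text
[0.4541 0.3692 0.0772] 23.5667
[[-0.01  -0.227 -0.974]
 [-0.001 -0.974  0.227]
 [-1.     0.004  0.01 ]]
```

View pics/w22.png

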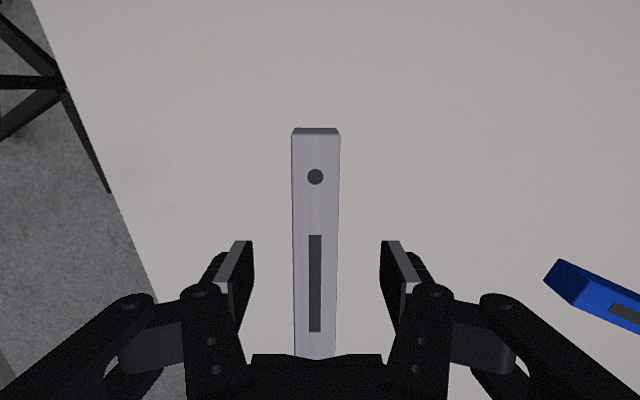

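>>> arm_command([
  [[0.35,0,0,-0.08,0],[0.5,0,0,0,0],[0.7,0,0,0,0],[0.9,0,0,0,0],[1,0,0,0,0],[1,0,0,0,0],[1,0,0,0,0]],
], force=20)

```text
clock: 24.15
position: [0.4566, 0.3693, 0.078]
ee_rot: [-0.699, 0.081, 0.706, 0.08]
ft_force: [-0.4, -0.1, 4.3]
grip_width: 0.2
```

>>> arm_command([
  [[1,-0.3,0,0,0],[1,-0.8,0,0,0],[1,-1,0,0,0],[1,-1,0.3,-0.14,0],[1,-1,0.8,-0.38,0],[1,-0.9,0.95,-0.44,0],[1,0,1,-0.46,0],[1,0,1,-0.46,0],[1,0,1,-0.46,0],[1,0,1,-0.46,0],[1,0,1,-0.46,0],[1,0,1,-0.46,0]],
])

```text
clock: 25.15
position: [0.5023, 0.1508, 0.2026]
ee_rot: [-0.699, 0.081, 0.706, 0.08]
ft_force: [1.2, 0.5, -2.0]
grip_width: 0.204
```

>>> arm_command([
  [[1,0,1,-0.46,0],[1,0,1,-0.46,0],[1,0,1,-0.46,0],[1,0,1,-0.46,0],[1,0,1,-0.5,0],[1,0,0.7,-0.5,0],[1,0,0.31,0,-3.85],[1,0,0,0,0],[1,0,0,0,0]],
])

```text
clock: 25.9
position: [0.5373, -0.0101, 0.2022]
ee_rot: [-0.701, 0.058, 0.708, 0.057]
ft_force: [0.1, -0.2, -2.6]
grip_width: 0.208
```

```bash
python3 look.py w23; python3 -c "
from h import *
print(R.from_quat(manip.get_obs()['ee_rot']).as_matrix().round(3))"
```

```text
[ 0.5373 -0.0093  0.2022] 25.95
[[-0.01  -0.162 -0.987]
 [-0.    -0.987  0.162]
 [-1.     0.002  0.01 ]]
```

View pics/w23.png

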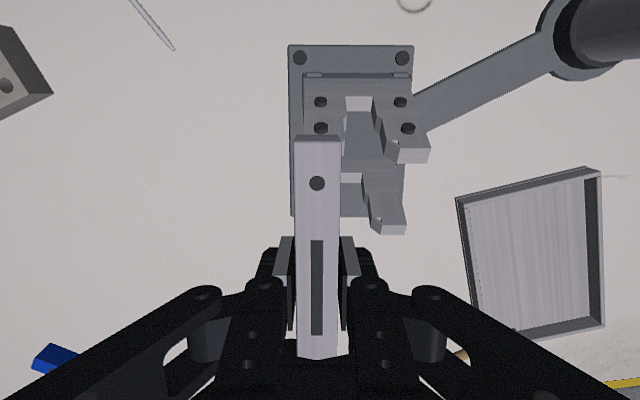

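>>> arm_command([
  [[1,0.25,0,0,0],[1,0.25,0,0,0],[1,0.15,0,0,0],[1,0.12,0,0,0],[1,0.12,0,0,0],[1,0.12,0,0,0],[1,0.12,0,0,0]],
])

```text
clock: 26.53
position: [0.5374, -0.0101, 0.174]
ee_rot: [-0.702, 0.058, 0.708, 0.057]
ft_force: [-2.9, 0.4, 3.4]
grip_width: 0.203
```

>>> arm_command([
  [[1,0.12,0,0,0],[1,0.12,0,0,0],[1,0.12,0,0,0],[1,0.1,0,0,0],[1,0,0,0,0]],
])

```text
clock: 26.95
position: [0.5371, -0.0103, 0.1619]
ee_rot: [-0.701, 0.058, 0.708, 0.057]
ft_force: [-1.7, 2.0, 1.8]
grip_width: 0.199
```

>>> arm_command([
  [[1,0.06,0,0,0],[1,0.06,0,0,0],[1,0,0,0,0]],
])

```text
clock: 27.2
position: [0.5373, -0.0104, 0.1593]
ee_rot: [-0.702, 0.058, 0.708, 0.057]
ft_force: [-1.4, 1.4, 2.3]
grip_width: 0.2
```

>>> arm_command([
  [[1,0.04,0,0,0],[1,0,0,0,0]],
])

```text
clock: 27.37
position: [0.5373, -0.0103, 0.1587]
ee_rot: [-0.702, 0.058, 0.708, 0.057]
ft_force: [-3.4, 1.6, 4.9]
grip_width: 0.204
```

>>> arm_command([
  [[1,0.04,0,0,0],[1,0,0,0,0]],
])

```text
clock: 27.53
position: [0.5374, -0.0104, 0.1586]
ee_rot: [-0.702, 0.058, 0.708, 0.057]
ft_force: [-7.4, 1.5, 14.2]
grip_width: 0.202
```

>>> arm_command([
  [[1,0.03,0,0,0],[1,0,0,0,0]],
])

```text
clock: 27.7
position: [0.5374, -0.0103, 0.1585]
ee_rot: [-0.702, 0.058, 0.708, 0.057]
ft_force: [-10.6, 1.5, 23.0]
grip_width: 0.205
```

>>> arm_command([
  [[1,-0.24,0,0.12,0],[1,-0.25,0,0.12,0],[1,-0.1,0.25,-0.12,0],[1,-0.06,0.31,-0.15,0],[1,0,0.25,0,0],[1,0,0.15,0,0],[1,0,0,0,0],[1,0,0,0,0],[1,0,0,0,0]],
])

```text
clock: 28.45
position: [0.534, -0.0339, 0.1727]
ee_rot: [-0.701, 0.058, 0.708, 0.057]
ft_force: [-0.0, -1.0, -1.3]
grip_width: 0.205
```

```bash
python3 look.py w24; python3 prof.py w24 60 165 170 175 190 210 225
python3 - <<'E'
from h import *
B=cv2.imread("pics/w24.png");cv2.imwrite("pics/w24c.png",cv2.resize(B[20:330,220:480],None,fx=1.9*1.6/1.6,fy=1.9,interpolation=cv2.INTER_CUBIC))
E
```

```text
[ 0.5341 -0.0338  0.1727] 28.5
60 [(245.5, -53), (248.5, 12), (253.5, -16), (265.5, 20), (367.5, -30), (370.5, 7), (381.5, 20), (387.5, 35)]
165 [(239.5, -16), (288.5, -26), (290.5, 11), (356.5, 28), (393.5, 16)]
170 [(240.5, -15), (287.5, -30), (289.5, 10), (355.5, 25), (392.5, 17)]
175 [(242.5, -15), (284.5, -9), (286.5, -14), (287.5, -14), (289.5, 13), (355.5, 28), (391.5, 17)]
190 [(252.5, -50), (254.5, 16), (285.5, -8), (288.5, 24), (345.5, -21), (379.5, 39)]
210 [(253.5, -44), (255.5, 15), (287.5, -9), (290.5, 24), (343.5, -24), (378.5, 43), (436.5, -37), (439.5, -9)]
225 [(253.5, -52), (258.5, -9), (260.5, 11), (288.5, -9), (291.5, 24), (310.5, -17), (314.5, -8), (321.5, 17), (342.5, -21), (373.5, 7), (377.5, 43), (438.5, -56)]
```

View pics/w24c.png

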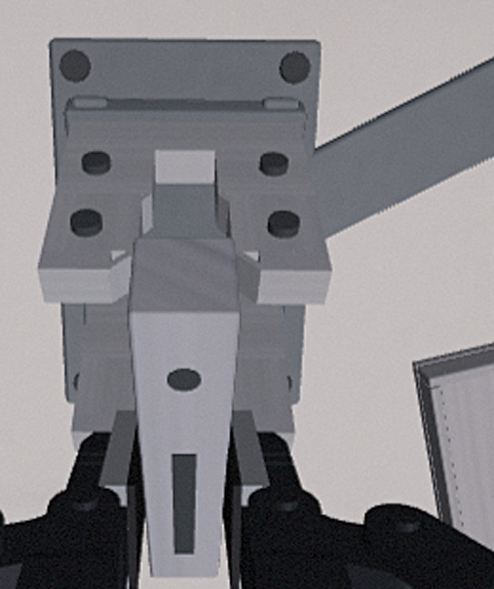

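>>> arm_command([
  [[1,0.14,0,-0.08,0],[1,0.28,0,-0.16,0],[1,0.14,0,-0.08,0],[1,0,0,0,0],[1,0,0,0,0],[1,0,0,0,0]],
])

```text
clock: 29.0
position: [0.5419, -0.0354, 0.1588]
ee_rot: [-0.701, 0.058, 0.708, 0.057]
ft_force: [1.5, 0.1, -1.0]
grip_width: 0.203
```

```bash
python3 look.py w25; python3 prof.py w25 60 178 186 194 200 225
```

```text
[ 0.5419 -0.0354  0.1589] 29.05
60 [(241.5, -60), (243.5, 19), (249.5, -16), (260.5, 17), (372.5, -15), (381.5, 11), (382.5, 11), (391.5, 35)]
178 [(234.5, -36), (286.5, -10), (288.5, 9), (397.5, 42)]
186 [(232.5, -36), (279.5, 10), (286.5, -22), (288.5, 24), (345.5, -29), (357.5, -10), (359.5, 10), (399.5, 40)]
194 [(232.5, -17), (286.5, -15), (289.5, 20), (344.5, -21), (359.5, 28), (399.5, 17)]
200 [(234.5, -17), (286.5, -18), (289.5, 25), (344.5, -26), (358.5, 28), (398.5, 16)]
225 [(249.5, -51), (288.5, -8), (291.5, 23), (310.5, -19), (321.5, 16), (342.5, -22), (381.5, 41)]
```

>>> arm_command([
  [[1,0.07,-0.01,-0.04,0],[1,0.14,0,-0.08,0],[1,0.14,0,-0.08,0],[1,0.1,0,-0.06,0],[1,0.03,0,-0.02,0],[1,0,0,0,0]],
])

```text
clock: 29.55
position: [0.5487, -0.0363, 0.1464]
ee_rot: [-0.701, 0.058, 0.708, 0.057]
ft_force: [-0.6, -0.2, -2.3]
grip_width: 0.202
```

```bash
python3 look.py w26; python3 prof.py w26 205 215 225
```

```text
[ 0.5487 -0.0363  0.1466] 29.6
205 [(228.5, -37), (289.5, 25), (344.5, -39), (346.5, 27), (404.5, 42)]
215 [(226.5, -41), (276.5, 13), (288.5, -31), (290.5, 31), (308.5, -20), (311.5, -18), (319.5, 10), (323.5, 30), (343.5, -48), (345.5, 25), (361.5, -10), (363.5, 12), (406.5, 35)]
225 [(226.5, -16), (288.5, -19), (291.5, 24), (310.5, -19), (314.5, -8), (321.5, 17), (342.5, -25), (363.5, 28), (406.5, 15)]
```

View pics/w26.png

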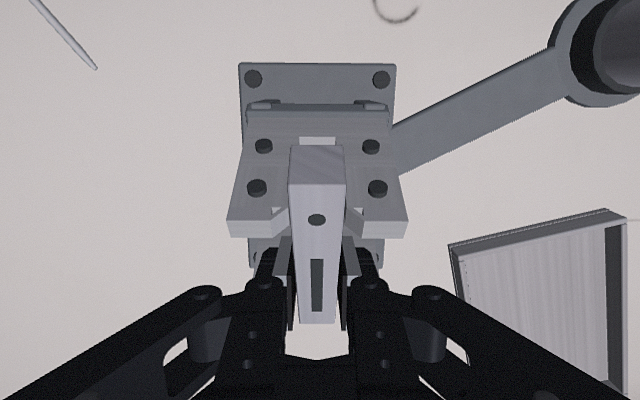

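>>> arm_command([
  [[1,0.07,0,-0.04,0],[1,0.07,0,-0.04,0],[1,0.05,0,-0.03,0],[1,0,0,0,0]],
])

```text
clock: 29.93
position: [0.5514, -0.0367, 0.1417]
ee_rot: [-0.701, 0.058, 0.708, 0.057]
ft_force: [-0.6, -0.4, -1.7]
grip_width: 0.209
```

>>> arm_command([
  [[1,0.035,0,-0.02,0],[1,0,0,0,0]],
])

```text
clock: 30.1
position: [0.5519, -0.0369, 0.141]
ee_rot: [-0.701, 0.058, 0.708, 0.057]
ft_force: [-0.4, -1.0, -2.5]
grip_width: 0.205
```

>>> arm_command([
  [[1,0.035,0,-0.02,0],[1,0,0,0,0]],
])

```text
clock: 30.27
position: [0.5524, -0.037, 0.1402]
ee_rot: [-0.702, 0.058, 0.708, 0.057]
ft_force: [-0.3, -0.4, -1.2]
grip_width: 0.201
```

>>> arm_command([
  [[1,0.028,0,-0.016,0],[1,0,0,0,0]],
])

```text
clock: 30.43
position: [0.5527, -0.037, 0.1398]
ee_rot: [-0.701, 0.058, 0.708, 0.057]
ft_force: [-2.6, -0.3, 3.2]
grip_width: 0.205
```

>>> arm_command([
  [[1,0.02,0,-0.012,0],[1,0,0,0,0],[1,0,0,0,0],[1,0,0,0,0],[1,0,0,0,0],[1,0,0,0,0],[1,0,0,0,0],[1,0,0,0,0],[1,0,0,0,0],[1,0,0,0,0]],
])

```text
clock: 31.27
position: [0.5529, -0.037, 0.1396]
ee_rot: [-0.701, 0.058, 0.708, 0.057]
ft_force: [-5.9, 0.3, 7.9]
grip_width: 0.206
```

```bash
python3 look.py w27; python3 prof.py w27 215 225;python3 - <<'E'
from h import *
B=cv2.imread("pics/w27.png");b=cv2.resize(B[20:330,220:480],None,fx=1.9,fy=1.9)
cv2.imwrite("pics/w27c.png",b)
E
```

```text
[ 0.5529 -0.037   0.1396] 31.3167
215 [(226.5, -33), (287.5, -13), (290.5, 29), (310.5, -26), (313.5, -11), (321.5, 19), (343.5, -52), (346.5, 28), (375.5, -10), (385.5, 9), (406.5, 38)]
225 [(224.5, -40), (269.5, 11), (279.5, -8), (286.5, -15), (291.5, 21), (311.5, -18), (321.5, 17), (342.5, -24), (344.5, -31), (347.5, 31), (364.5, -10), (409.5, 38)]
```

View pics/w27c.png

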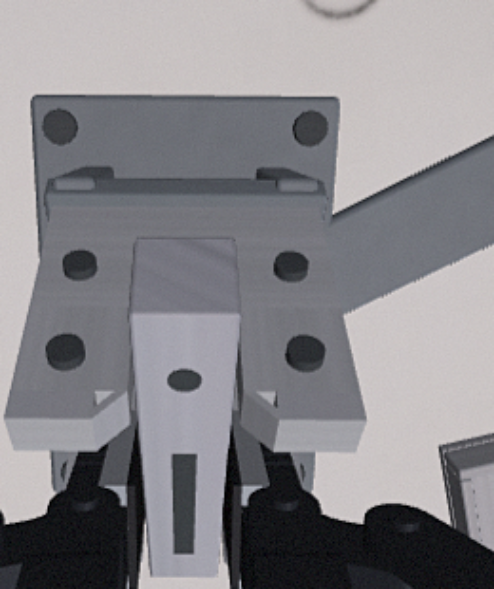

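>>> arm_command([
  [[1,-0.2,0,0.12,0],[1,-0.5,0,0.29,0],[1,-0.6,0,0.35,0],[1,-0.6,0,0.2,0],[1,-0.8,0.5,0.5,0],[1,-0.4,0.6,0.8,0],[1,0,0.6,0.9,0],[1,0,0.6,0.6,0],[1,0,0,0,0],[1,0,0,0,0]],
])

```text
clock: 32.15
position: [0.4513, -0.0791, 0.218]
ee_rot: [-0.702, 0.058, 0.708, 0.057]
ft_force: [1.1, 0.8, -1.1]
grip_width: 0.205
```

```bash
python3 look.py w28 good_tray
```

```text
[ 0.452  -0.0784  0.2179] 32.2
good_tray [437.  167.8] 0.73 [ 0.442 -0.181  0.   ]
```

View pics/w28.png

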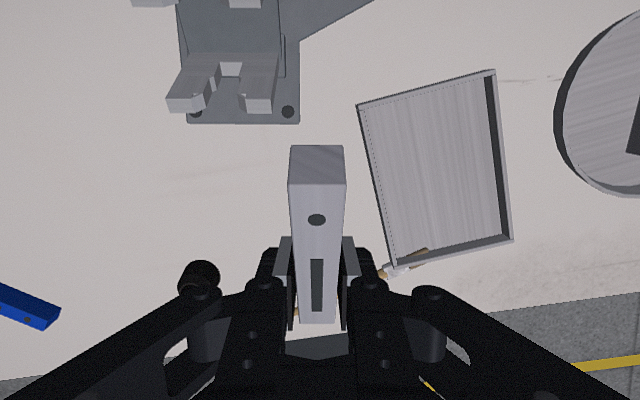

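Run:
```python
from h import *
i=dict(np.load("pics/w28.npz"))
c=onz(i,[[356,105],[495,69],[513,240],[394,270]],.018);print(c.round(4),c.mean(0).round(4))
l=(c[0]+c[1]-c[2]-c[3])/2; w=(c[0]+c[3]-c[1]-c[2])/2
print(np.linalg.norm(l),np.linalg.norm(w),np.degrees(np.arctan2(l[1],l[0])),np.degrees(np.arctan2(w[1],w[0])))
j=dict(np.load("pics/w23.npz"));c2=onz(j,[[456,197],[601,169],[605,326]],.018);print(c2.round(4),(c2[0]+c2[2])/2)
B=cv2.imread("pics/w28.png");cv2.imwrite("pics/w28c.png",cv2.resize(B[55:285,340:530],None,fx=2.5,fy=2.5))
```

```text
[[ 0.5053 -0.118   0.018 ]
 [ 0.5142 -0.222   0.018 ]
 [ 0.3736 -0.2348  0.018 ]
 [ 0.3616 -0.1325  0.018 ]] [ 0.4387 -0.1768  0.018 ]
0.1428004402059025 0.10365714319905414 5.4928423085354 95.77298173556133
[[ 0.5113 -0.1142  0.018 ]
 [ 0.5157 -0.2225  0.018 ]
 [ 0.3727 -0.2357  0.018 ]] [ 0.44199329 -0.17495864  0.018     ]
```

View pics/w28c.png

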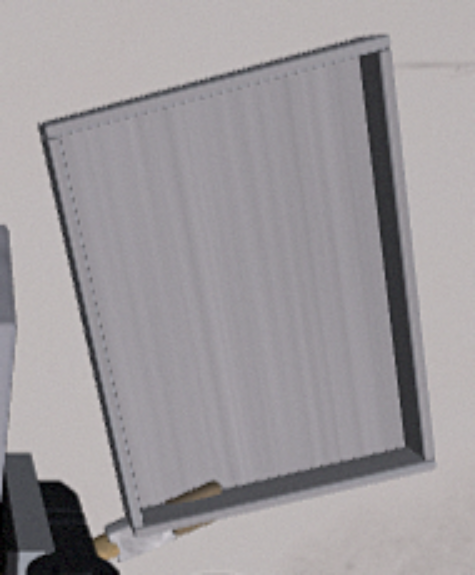

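>>> arm_command([
  [[1,0,0.8,-0.07,0],[1,0,0.9,-0.08,0],[1,0,0.9,-0.07,0],[1,0,0.9,-0.07,0],[1,0.3,0.65,-0.07,-5],[1,0.8,0,0,-5],[1,0.9,0,0,-4.9],[1,0.9,0,0,0],[1,0.8,0,0,0],[1,0.4,0,0,0],[1,0.14,0,0,0],[1,0,0,0,0]],
])

```text
clock: 33.25
position: [0.4431, -0.1822, 0.1113]
ee_rot: [-0.702, -0.035, 0.71, -0.035]
ft_force: [-0.3, -0.2, -0.7]
grip_width: 0.203
```

```bash
python3 look.py w29;python3 -c "
from h import *
print(R.from_quat(manip.get_obs()['ee_rot']).as_matrix().round(3))"
```

```text
[ 0.4435 -0.1824  0.1121] 33.3
[[-0.009  0.098 -0.995]
 [-0.001 -0.995 -0.098]
 [-1.     0.     0.009]]
```

View pics/w29.png

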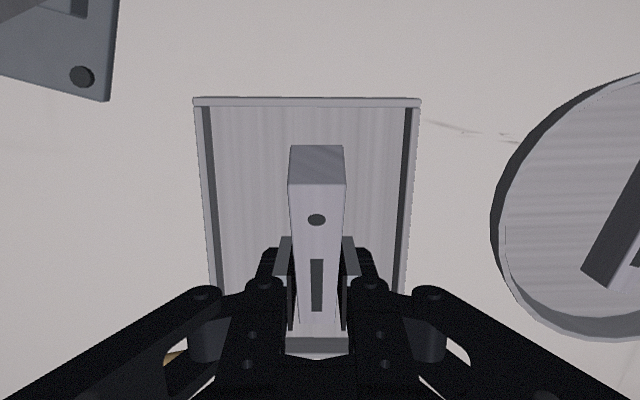

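>>> arm_command([
  [[1,0.2,0,0,0],[1,0.15,0,0,0],[1,0.15,0,0,0],[1,0.15,0,0,0],[1,0.12,0,0,0],[1,0.12,0,0,0]],
])

```text
clock: 33.8
position: [0.4457, -0.1828, 0.0913]
ee_rot: [-0.705, -0.034, 0.707, -0.036]
ft_force: [4.3, 0.5, 8.3]
grip_width: 0.207
```

>>> arm_command([
  [[1,0.12,0,0,0],[1,0.1,0,0,0],[1,0.1,0,0,0],[1,0,0,0,0]],
])

```text
clock: 34.13
position: [0.4445, -0.1827, 0.0824]
ee_rot: [-0.704, -0.034, 0.708, -0.035]
ft_force: [3.5, 0.5, 3.8]
grip_width: 0.204
```

>>> arm_command([
  [[1,0.03,0,0,0],[0.7,0,0,0,0],[0.6,0,0,0,0],[0.58,0,0,0,0],[0.58,-0.3,0,0,0],[0.58,-0.8,0,0,0],[0.5,-1,0,0,0],[0.4,-1,0,0.5,0],[0.4,-1,0,0.8,0],[0.4,-0.5,0,0.3,0],[0.4,0,0,0,0],[0.4,0,0,0,0]],
])

```text
clock: 35.13
position: [0.4041, -0.1865, 0.1969]
ee_rot: [-0.704, -0.034, 0.709, -0.035]
ft_force: [0.3, -0.1, -1.0]
grip_width: 0.598
```

```bash
python3 look.py w30 bar_1
python3 - <<'E'
from h import *
t=manip.camera("top")[:,:,::-1]; cv2.imwrite("pics/t30.png",t)
cv2.imwrite("pics/t30c.png",cv2.resize(t[110:290,170:490],None,fx=2.4,fy=2.4,interpolation=cv2.INTER_CUBIC))
o=manip.get_obs();print(o["ft_force"],o["clock"])
E
```

```text
[ 0.404  -0.1862  0.1961] 35.1833
bar_1 [544.4 107.2] 0.72 [ 0.479 -0.35   0.   ]
bar_1 [319.4 121.6] 0.58 [ 0.452 -0.184  0.   ]
[-0.28949355 -0.49816096 -0.26795521] 35.2833
```

View pics/w30.png

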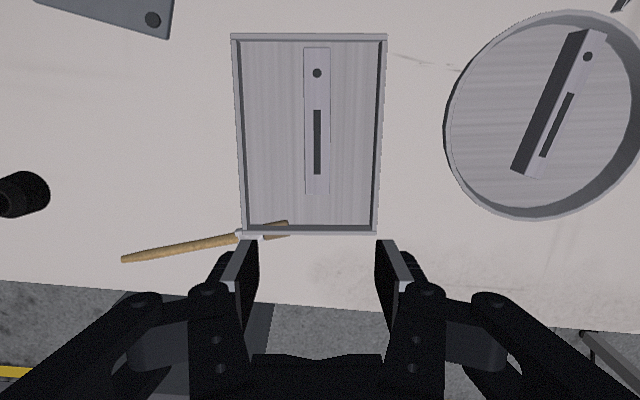

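View pics/t30c.png

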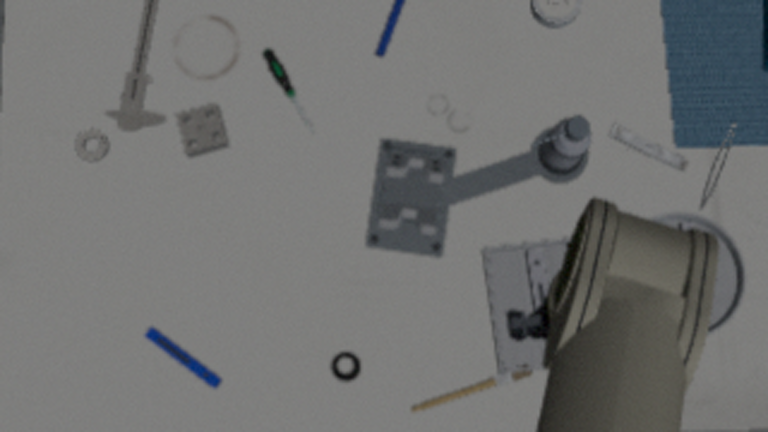

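```bash
python3 -c "
from workcell import manip
print(manip.hand_in())"
```

```text
the job is handed in; nothing more can be done
None
```

I finished the job in the order asked and handed it in at about 35 s of the 72 s allowed.

- **Air can:** I pressed the cap until it bottomed out, at about 20 N, and let it up again before touching either bar.
- **First bar** (the middle grey one, about 13 mm wide by the jaws): it passed the no-go step without resistance to about 36.6 mm deep. I held it there for about 0.7 s with almost no force, then laid it flat in the round dish. Just before that hold, at about 37 mm, the wrist force rose to about 16 N. I took this to be a finger touching the far cheek plate and backed off about 1 mm.
- **Second bar** (the left grey one, about 17–18 mm wide): it stopped at the no-go step at about 26 mm deep. I held it for 0.8 s at about 10 N, then laid it flat in the rectangular tray.

**Tilting the bars:** the tool could only turn about its own axis, so I tilted each bar to the gauge's 30° lean by resting it on the tops of the cheek plates. That took up to about 25 N at the wrist, outside the throat.

**Last checks:** the wrist picture shows both bars flat and fully inside their containers. The top picture shows the blue look-alike, setup block, ring gauge and loupe where they were at the start. The open gripper is clear of everything, with wrist force near zero.

**One disagreement:** the detector put the dish centre about 15 mm nearer the robot than its rim showed in two pictures. I went by the rim, and the bar ended up well inside the dish.

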